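# Hang a lacquered guitar bridge in the lamp stand and start the cure

### The job

Take the hanger that carries the long guitar bridge and push its snap hook down over the curing stand's crossbar until the spring gate flicks shut behind the bar, then let it hang there freely. Then slide the lamp all the way up to the hung bridge, against its stop, and after that twist the starter knob on the control box clockwise to its stop, hold it there a moment and let it spring back. Leave the other hanger, with the round cover, where it stands.

Things in the scene. Friction and masses are not known exactly. Their poses are not given: they have to be found in the camera images.
- hanger: Hanger to be hung, 174 mm tall, 0.12-0.19 kg, stands upright left or right of the stand, turned up to 0.35 rad. Origin: centre of its underside; z up, y along the dark wooden guitar bridge at its foot (150 y x 30 x x 9 mm), x to the hook's nose, away from the robot. Clamp block on the bridge, top at z 24 mm. An 8 mm round leg rises from it on the -x side (centreline x = -20 mm).
- hook_nose (a point): Tip (lowest point) of the hook's nose, 74 mm above the hanger's origin at x = +20 mm; nose 8 mm thick. The leg bends over in an arch to this nose: hook 32 mm wide inside, open downwards, mouth shut by the gate. Below the nose the +x side is open from z 24 to 74 mm: the bar comes in there sideways under the gate, then the hanger is pushed down about 54 mm.
- hanger_tab (a point): Point to grip, 158 mm above the hanger's origin on its z axis; axes as the hanger. It lies in a flat upright aluminium tab 26 (x) x 12 (y) mm, z 134 to 174 mm, best gripped across its 12 mm (fingers closing along y).
- hook_seat (a point): Where the bar's axis lies when the hanger hangs with the bar against the top of the hook: 123 mm above the hanger's origin on its z axis (underside of the arch there: 128 mm); axes as the hanger. The bar passes the gate freely when its axis is within -5 to +9 mm of the hanger's x = 0.
- gate (a joint): Spring gate of the hanger's hook: a 5 mm round steel finger 34 mm long, hinged on the leg 82 mm above the hanger's origin and reaching across to the nose. 0 = shut (level), up to 1.5 rad = folded up into the hook along the leg; a spring shuts it (about 1 to 6 N to push through).
- stand: Curing stand, fixed, on a grey base plate 280 (x, from -60 to +220 mm) x 280 (y) x 12 mm. Origin: on the bench under the middle of the crossbar; y along the bar, x away from the robot towards the lamp; turned up to 0.2 rad. Two posts 14 mm thick, 168 mm tall, at y = +-120 mm carry the bar.
- bar_mid (a point): Middle of the crossbar's axis, 160 mm above the bench: a round steel bar 10 mm thick, 240 mm long along the stand's y; axes as the stand.
- lamp (a joint): Slide of the lamp on the stand: 0 = far from the bar, 0.070 m = against its stop, nearest the bar; grows as the lamp moves to the stand's -x; starts at 0 to 0.012; takes about 2 N, stays where left. Lamp head: black block 110 mm wide, 45 mm deep, top 100 mm above the bench, LEDs on the side facing the bar; at its stop that face is 45 mm from the bar.
- lamp_tab (a point): Point to grip on the lamp's upright aluminium tab, 120 mm above the bench: tab 22 (x) x 16 (y) mm, top 134 mm above the bench, free above 100 mm all round but for a thin rib 10 mm high towards the lamp head; axes as the stand. It stands 170 mm from the bar (stand's +x) when the lamp joint is 0, 100 mm when it is 0.070.
- control_box: Control box, fixed, grey, 90 (x) x 110 (y) x 50 mm tall, in one of the same three places, turned up to 0.3 rad; origin: centre of its underside, z up.
- starter (a joint): Spring-return starter knob on top of the control box, vertical axis. 0 = rest, 1.05 rad = its stop; grows as it is turned clockwise seen from above; springs back to 0 when let go (about 0.11 N m at the stop).
- starter_grip (a point): Point to grip on the starter knob, on its axis, 81 mm above the bench. The knob's grip is an upright black bar 42 mm long (along this point's x) x 14 mm thick (y), from 61 to 95 mm above the bench, on a disc 44 mm wide; the point turns with the knob.
- spare_hanger: The other hanger, to be left alone: the same hook and tab but carrying a round wooden cover 68 mm across instead of the long bridge, in one of the same three places; origin: centre of its underside.
There are look-alikes about, which are no part of the job. Leave any orange look-alike of the hanger alone. There is more than one size of the control_box; the job needs the smaller.

How it is judged:
By the outcome, as a careful person would: the job done as asked, in the order asked, and still so for the second after the job is handed in, with the robot touching nothing.
It also fails if it takes over 64 s, if anything falls off the work surface, if the arm or the gripper's body presses on something with over 40 N, if the wrist force passes 120 N, or if a joint passes its speed limit or range.

### The arm

A 7-joint arm with a two-finger parallel gripper is mounted at the origin on the work surface. World frame = base frame: x ahead of the robot, y to its left, z up, the work surface at z = 0. Lengths are in m, angles in rad, forces in N, time in s.
With the tool pointing down it reaches from about 0.425 to 0.875 m from the base axis. Payload 9.9 kg.
Tool frame: the origin (TCP) lies midway between the tips of the shut fingers; the grasp point (between the pads) lies 19 mm behind it; y points along the fingers, z is the direction in which the jaws open and shut, and the axes are right-handed (so a half turn about y gives the same grasp; the last joint's range is limited). The gripper opens to 85 mm and grips with 20 to 120 N. Pads are 22 mm wide; open, the fingers measure 114 mm over their backs; the gripper's body (76 mm by 85 mm) begins 54 mm behind the grasp point. The pads swing forward as they close: fully open they stand 13 mm farther back than shut.
Start: joints at [1.233, 0.576, 0.025, 1.437, -0.015, 1.129, -0.057], TCP at [0.169, -0.653, 0.231] pointing down, gripper open.
Joint ranges: [-2.76, 2.76], [-0.34, 2.15], [-1.52, 1.57], [0.19, 2.46], [-1.09, 4.23], [0.17, 1.99], [-2.82, 2.82]. Speed limits (rad/s): [2.22, 2.22, 3.01, 3.01, 3.14, 3.14, 3.14].

### API

Orientations are given as a 3x3 rotation matrix whose columns are the frame's x, y, z axes.
In Python, from cell import robot gives the robot as it stands.
- The arm moves only by the tool arm_command, never from a script. Its argument "series" is a list of rows, each a list of 7 numbers: the turn, a rotation vector about the tool's x, y, z in degrees, then the shift along the tool's x, y, z in m, then the gripper command: -1 is shut, 1 is fully open, values between are in proportion. In form: [[ax, ay, az, tx, ty, tz, grip], ...]. A call has 1 to 8 rows; each row is the pose to reach, as a shift and turn from the pose commanded when the call began, along the tool's axes at that moment; what a row does not reach only later rows make up. A row lasts 1/10 s, in which the tool goes at most 50 mm and 8.59 degrees, less where a joint would pass 70% of its speed; a pose out of reach is approached as far as the arm can. A call with a gripper value outside its range is refused whole. The fingers move at their own pace and stop on an object; "newtons" is the grip in N (left out, the last holds). Time passes only in rows, so rows that repeat a pose let the fingers close. It gives the time, the measured TCP pose, the force and the opening at its end, in the units of the state.
- robot.read_state(): the state, without advancing time (a new reading comes with each control period).
- robot.camera(name): name is "scene" or "top"; returns a dict with "pixels" (384x512x3 uint8, red, green, blue), "fx", "fy", "cx", "cy" (pixels), "R" (3x3) and "t" (3): a world point X has camera coordinates R X + t. Camera axes: x right, y down, z forward; pixel columns grow to the right and rows downward; lengths in m; the calibration is good to about 2 mm. A picture is of the moment at which its call begins. There is no depth.
- robot.finish_job(): hands the job in, once; it reports no verdict.
Trained networks look in a picture, given as the dict that the camera call returned (one of the last four; its "shot" number tells which), for a name from the list of things; names that differ only in an ending like _2 or _b are one class to them, and where a whole thing is asked for, a point or a joint stands for the part that bears it (a point fixed in the world has none). Each returns a list of dicts, best first, with "confidence" (0 to 1); they miss things now and then, are a little off and sometimes report something else, mostly with a low value. They report only what shows in the picture. A call takes as long as a camera call. They do not tell look-alikes from the thing itself.
- robot.masks_of(label, picture): "region" (384x512 bool, what is visible of it) and "rect" ([left, top, right, bottom] in pixels, round what is visible of it).
The state is a dict: "time": time; "q": joint angles; "joint_vel": joint speeds; "tau": joint torques, N m; "eef_pos": TCP position; "tool_rot": TCP orientation; "force": force on the tool from outside, world axes, zero at the start; "moment": the same for the moment, N m; "opening": finger opening in m.
Only numpy, scipy, OpenCV 4.12 (cv2) and the standard library are available. Lean on these libraries where they do the work, as an engineer would, in place of code of your own. Each camera call takes 0.05 s, during which the arm holds its last target.

## Working session

There is one attempt and no reset: what is moved stays moved. The work goes in short steps, Python scripts to look and compute and a tool call to move; the robot and the scene stay as the last step left them, time stands still between calls to the robot, and variables do not carry over. Pictures are saved under pics/ and viewed, and the job is handed in when it is done.

Besides the shell and the picture viewer there is one more tool, called after ">>>" in YAML: its name, and indented under it one key for each argument. arm_command: Moves the arm, as the interface text tells. Its arguments: {"type":"object","properties":{"series":{"type":"array","items":{"type":"array","items":{"type":"number"}}},"newtons":{"type":"number"}},"required":["series"]}

```bash
ls; mkdir -p pics; python3 - <<'E'
from cell import robot
import cv2, pickle
s=robot.read_state()
for k,v in s.items(): print(k,v)
out={}
for n in ["scene","top"]:
    p=robot.camera(n); out[n]=p
    cv2.imwrite(f"pics/{n}0.png",cv2.resize(p["pixels"][:,:,::-1],(768,576),interpolation=cv2.INTER_CUBIC))
    print(n,p["fx"],p["fy"],p["cx"],p["cy"],p["R"],p["t"],p["shot"])
pickle.dump(out,open("p0.pkl","wb"))
E
```

```text
pics
time 0.0
q [ 1.23317905  0.57653798  0.0248505   1.43789616 -0.0150208   1.12897079
 -0.05648738]
joint_vel [-1.39162470e-03 -8.94380594e-04  2.36402857e-04  2.02957611e-05
  1.82789691e-03 -2.87071898e-04 -6.99646666e-04]
tau [ 1.49576917e-04 -7.65767097e+01  2.25038365e+00 -2.85967308e+01
  1.53218309e-02  1.25624184e-02  2.69322510e-05]
eef_pos [ 0.16939255 -0.65294781  0.23044302]
tool_rot [[-9.67952755e-01 -4.75903952e-04  2.51131914e-01]
 [-2.51132355e-01  1.55659074e-03 -9.67951506e-01]
 [ 6.97423351e-05 -9.99998675e-01 -1.62622117e-03]]
force [ 0.15067568 -0.56106034  0.0210788 ]
moment [ 0.05895915 -0.03286567  0.01716582]
opening 0.0855373389208914
scene 467.7919433793287 467.7919433793287 251.22139207799572 189.51688344006067 [[-0.67423503  0.73842006 -0.01195573]
 [ 0.44205531  0.39055676 -0.80749769]
 [-0.5916031  -0.54972832 -0.58974956]] [ 0.34135131 -0.14175741  1.67754767] 1
top 439.74181471459275 439.74181471459275 252.726455020678 196.61742847352753 [[-0.02346163 -0.99965906 -0.01145888]
 [-0.99776512  0.02413142 -0.06230928]
 [ 0.06256455  0.0099714  -0.99799111]] [0.02788023 0.51529799 1.5440568 ] 2
```

View pics/scene0.png

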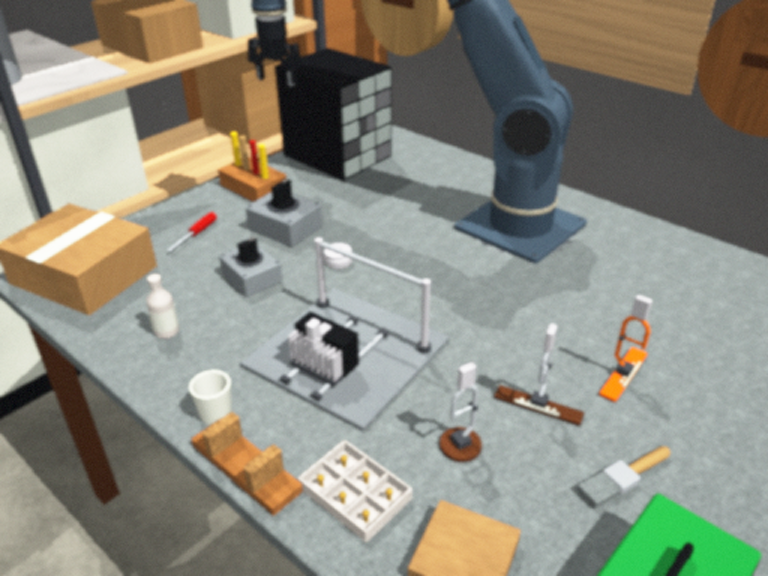

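View pics/top0.png

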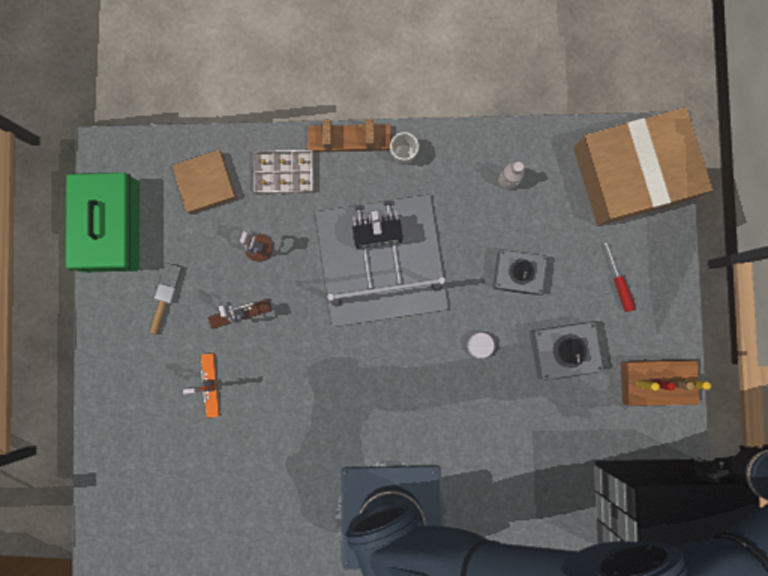

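The pictures show these candidates:
- **Hanger:** dark bridge at top (240,312) / scene (540,405). The spare with the round cover is at top (258,245) and the orange look-alike at (208,385).
- **Control box:** the smaller is at top (521,271) and the larger at (570,350).

I choose the dark-bridge hanger and the smaller box. Close crops and masks come next.

```bash
cat > h.py <<'E'
import numpy as np, cv2
def proj(p,X):
    X=np.atleast_2d(X); c=X@np.array(p["R"]).T+np.array(p["t"])
    return np.c_[p["fx"]*c[:,0]/c[:,2]+p["cx"], p["fy"]*c[:,1]/c[:,2]+p["cy"]]
def ray(p,uv):
    R=np.array(p["R"]);t=np.array(p["t"])
    d=R.T@np.array([(uv[0]-p["cx"])/p["fx"],(uv[1]-p["cy"])/p["fy"],1.]); return -R.T@t,d
def atz(p,uv,z):
    o,d=ray(p,uv); return o+d*(z-o[2])/d[2]
def tri(ps,uvs):
    A=np.zeros((3,3));b=np.zeros(3)
    for p,uv in zip(ps,uvs):
        o,d=ray(p,uv); d=d/np.linalg.norm(d); M=np.eye(3)-np.outer(d,d); A+=M;b+=M@o
    return np.linalg.solve(A,b)
def crop(p,name,l,t,r,b,s):
    im=p["pixels"][t:b,l:r,::-1]; cv2.imwrite(name,cv2.resize(im,None,fx=s,fy=s,interpolation=cv2.INTER_CUBIC))
E
python3 - <<'E'
from cell import robot
import pickle
from h import *
o={}
for n in ["scene","top"]:
    p=robot.camera(n); d={"pic":p}
    for l in ["hanger","hanger_tab","hook_nose","gate","stand","lamp","lamp_tab","control_box","starter","starter_grip","spare_hanger"]:
        m=robot.masks_of(l,p); d[l]=m
        print(n,l,[(round(x["confidence"],2),[int(v) for v in x["rect"]],int(x["region"].sum())) for x in m[:4]])
    o[n]=d
pickle.dump(o,open("m0.pkl","wb"))
p=o["scene"]["pic"]
crop(p,"pics/s_h.png",320,190,440,290,6)
crop(p,"pics/s_st.png",140,150,310,290,4)
p=o["top"]["pic"]
crop(p,"pics/t_h.png",120,140,220,290,4)
crop(p,"pics/t_st.png",205,125,405,255,4)
E
```

```text
scene hanger [(0.87, [403, 193, 437, 268], 1030), (0.55, [333, 215, 389, 285], 958)]
scene hanger_tab [(0.89, [400, 198, 436, 266], 840), (0.83, [330, 217, 389, 283], 942)]
scene hook_nose [(0.71, [400, 195, 436, 266], 891)]
scene gate []
scene stand [(0.95, [161, 161, 298, 288], 7600)]
scene lamp [(0.9, [192, 207, 243, 261], 1697)]
scene lamp_tab [(0.83, [191, 208, 242, 256], 1706), (0.43, [334, 214, 390, 284], 963)]
scene control_box [(0.74, [162, 120, 217, 163], 1475), (0.55, [146, 159, 187, 198], 1059)]
scene starter [(0.63, [158, 158, 171, 175], 186)]
scene starter_grip [(0.78, [182, 118, 198, 136], 250), (0.5, [160, 156, 174, 176], 235)]
scene spare_hanger [(0.86, [294, 243, 321, 307], 901), (0.49, [329, 216, 390, 282], 793)]
top hanger [(0.88, [122, 238, 146, 277], 417), (0.64, [140, 197, 182, 218], 376), (0.51, [329, 167, 362, 194], 826)]
top hanger_tab [(0.64, [122, 234, 145, 277], 423), (0.63, [138, 197, 178, 217], 351)]
top hook_nose [(0.88, [121, 233, 148, 277], 451), (0.67, [140, 199, 179, 215], 382)]
top gate []
top stand [(0.89, [211, 128, 296, 218], 6189)]
top lamp [(0.9, [238, 140, 266, 167], 623)]
top lamp_tab [(0.72, [235, 138, 266, 166], 695)]
top control_box [(0.91, [350, 216, 401, 253], 1525), (0.77, [327, 166, 364, 197], 845)]
top starter [(0.66, [374, 225, 388, 242], 230), (0.65, [338, 172, 354, 192], 124)]
top starter_grip [(0.67, [372, 224, 389, 241], 235)]
top spare_hanger [(0.74, [140, 202, 178, 217], 391), (0.63, [162, 154, 180, 172], 313)]
```

View pics/s_h.png

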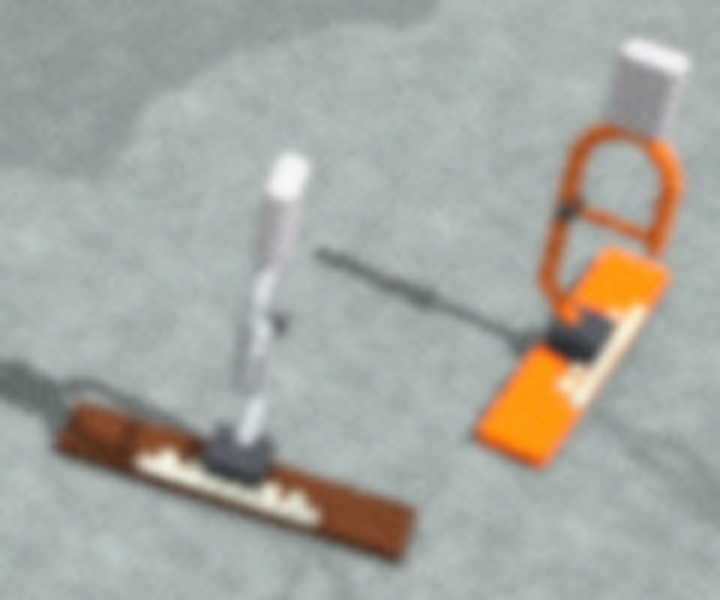

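View pics/t_h.png

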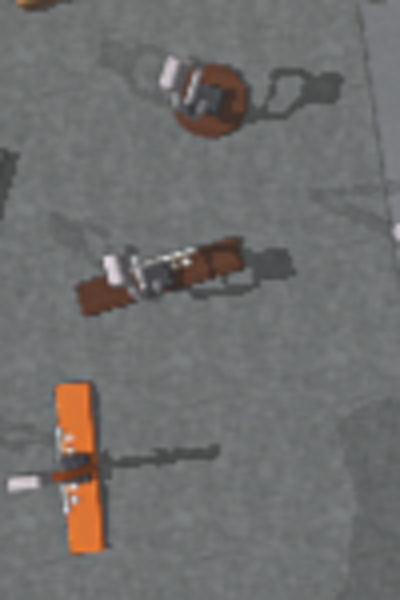

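View pics/s_st.png

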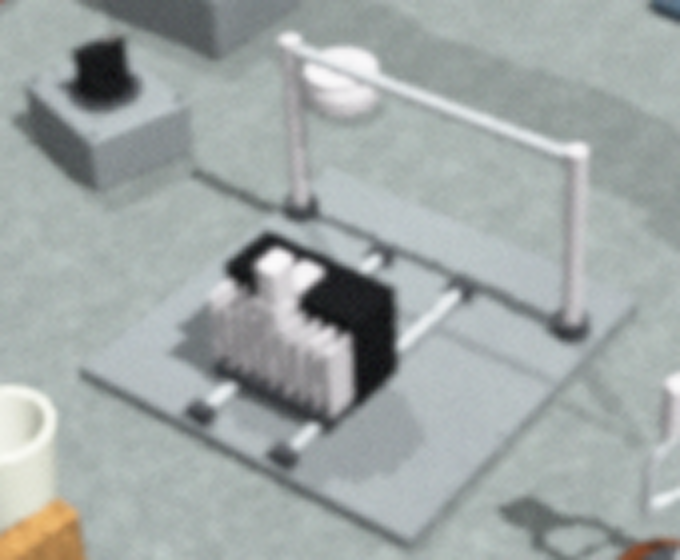

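View pics/t_st.png

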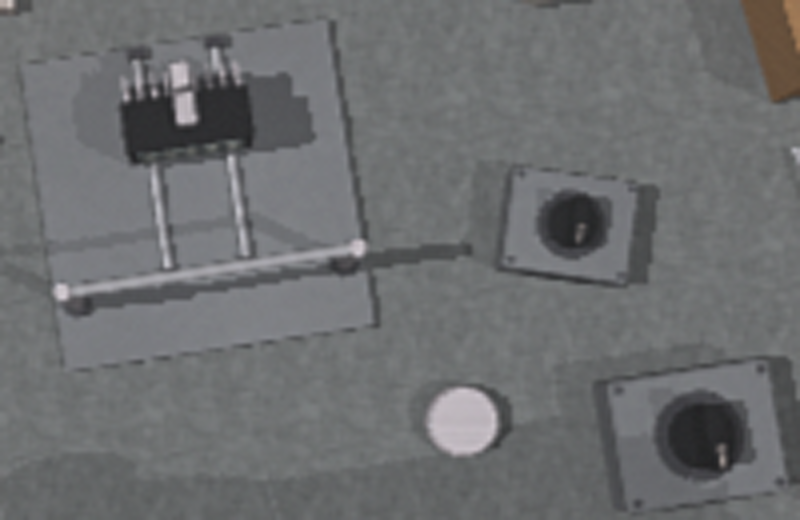

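Both crops confirm the choice: the dark-brown bridge hanger at scene crop (240,470), with the orange one to its right. Next I fit the poses.

```bash
cat > fit.py <<'E'
import pickle
from h import *
from scipy.optimize import least_squares
o=pickle.load(open("m0.pkl","rb")); S=o["scene"]["pic"]; T=o["top"]["pic"]
def Rz(a): return np.array([[np.cos(a),-np.sin(a),0],[np.sin(a),np.cos(a),0],[0,0,1]])
def fit(pts,x0):
    # pts: list (pic, local xyz, uv)
    def f(v): return np.concatenate([(proj(p,Rz(v[2])@np.array(X)+[v[0],v[1],0])[0]-uv) for p,X,uv in pts])
    r=least_squares(f,x0,loss="soft_l1"); return r.x,f(r.x).reshape(-1,2)
s=lambda u,v:np.array([140+u/4-.5,150+v/4-.5]) 
t=lambda u,v:np.array([205+u/4-.5,125+v/4-.5])
E
python3 - <<'E'
from fit import *
P=[(-.06,.14,.012),(-.06,-.14,.012),(.22,-.14,.012),(.22,.14,.012)]
pts=[(T,P[0],t(65,370)),(T,P[1],t(377,325)),(T,P[2],t(332,20)),(T,P[3],t(22,63)),
 (S,P[1],s(330,170)),(S,P[0],s(635,300)),(S,P[3],s(410,542)),(S,P[2],s(82,371)),
 (T,(0,.12,.168),t(62,290)),(T,(0,-.12,.168),t(360,246)),(S,(0,.12,.165),s(577,150)),(S,(0,-.12,.165),s(290,42))]
v,r=fit(pts,[.6,0,0]);print("stand",v.round(4),"\n",r.round(1).tolist())
for sel,n in((0,"top"),(1,"scene")):
    q=[p for p in pts if (p[0] is T)==(sel==0)]; print(n,fit(q,v)[0].round(4))
# boxes
for nm,c in(("small",[(512,165),(637,182),(627,285),(500,268)]),("large",[(598,382),(784,357),(805,487),(625,512)])):
  for z in (.05,.06):
    w=[atz(T,t(*k),z) for k in c]; print(nm,z,np.mean(w,0).round(4),[round(float(np.linalg.norm(w[i]-w[(i+1)%4])),4) for i in range(4)], [round(float(np.arctan2(*(w[i]-w[(i+1)%4])[[1,0]])),3) for i in range(4)])
# bridge colour masks
for n,p,box in(("scene",S,(325,240,395,290)),("top",T,(130,185,190,225))):
    hsv=cv2.cvtColor(p["pixels"],cv2.COLOR_RGB2HSV); l,tt,rr,b=box
    m=(hsv[...,0]<15)&(hsv[...,1]>90); mm=np.zeros_like(m); mm[tt:b,l:rr]=m[tt:b,l:rr]
    ys,xs=np.nonzero(mm); h=cv2.convexHull(np.c_[xs,ys].astype(np.int32)); print(n,mm.sum(),cv2.contourArea(h),cv2.minAreaRect(h), h[:,0].tolist())
E
```

```text
stand [ 5.226e-01 -4.000e-04  1.259e-01] 
 [[-0.0, 0.2], [-0.0, -0.3], [-0.9, -1.1], [-0.5, -0.2], [0.1, -1.3], [1.2, -1.1], [-0.5, -0.7], [-0.9, -1.6], [0.1, 0.0], [-0.3, -0.2], [0.1, 0.9], [-0.0, -0.1]]
top [ 0.5218 -0.001   0.1184]
scene [0.5246 0.0012 0.1322]
small 0.05 [ 0.5611 -0.3122  0.05  ] [0.1092, 0.0902, 0.1105, 0.0905] [1.409, -0.135, -1.729, 2.992]
small 0.06 [ 0.5601 -0.3102  0.06  ] [0.1085, 0.0896, 0.1098, 0.0899] [1.409, -0.135, -1.729, 2.992]
large 0.05 [ 0.3773 -0.4206  0.05  ] [0.1617, 0.1126, 0.1559, 0.1135] [1.681, 0.116, -1.456, -2.974]
large 0.06 [ 0.3776 -0.4178  0.06  ] [0.1607, 0.1119, 0.1549, 0.1128] [1.681, 0.116, -1.456, -2.974]
scene 305 500.5 ((358.9000244140625, 269.300048828125), (59.4508171081543, 8.854375839233398), 18.434947967529297) [[388, 276], [387, 279], [386, 281], [385, 282], [384, 282], [380, 281], [332, 265], [330, 264], [330, 262], [332, 259], [333, 258], [337, 258], [341, 259], [348, 261], [386, 274], [388, 275]]
top 164 297.0 ((159.5037841796875, 208.8624725341797), (7.395187854766846, 40.89104080200195), 73.1416015625) [[180, 206], [178, 207], [175, 208], [152, 215], [142, 218], [141, 218], [140, 215], [140, 211], [143, 210], [176, 200], [178, 200]]
```

```bash
cat > hang.py <<'E'
from fit import *
from scipy.optimize import minimize
def boxpts(cx,cy,z0,z1,dx,dy): return np.array([[cx+i*dx/2,cy+j*dy/2,z] for i in(-1,1) for j in(-1,1) for z in(z0,z1)])
B=boxpts(0,0,0,.009,.03,.15); TB=boxpts(0,0,.134,.174,.026,.012)
def hull(p,X,v,k=8):
    X=X@Rz(v[2]).T+[v[0],v[1],0]; return cv2.convexHull(proj(p,X).astype(np.float32))[:,0]
def maskhull(p,box):
    hsv=cv2.cvtColor(p["pixels"],cv2.COLOR_RGB2HSV); l,tt,rr,b=box
    m=(hsv[...,0]<15)&(hsv[...,1]>90); mm=np.zeros(m.shape,np.uint8); mm[tt:b,l:rr]=m[tt:b,l:rr]
    ys,xs=np.nonzero(mm); return cv2.convexHull(np.c_[xs,ys].astype(np.int32)),mm
E
python3 - <<'E'
from hang import *
def ras(h,off,k=8,n=(640,640)):
    m=np.zeros(n,np.uint8); cv2.fillConvexPoly(m,np.round(((h-off+.5)*k)*16).astype(np.int32),1,shift=4); return m
targets=[]
for p,box in((S,(325,240,395,290)),(T,(130,185,190,225))):
    h,mm=maskhull(p,box); m2=np.zeros(mm.shape,np.uint8); cv2.fillConvexPoly(m2,h,1)
    off=np.array(box[:2])
    sub=m2[off[1]:off[1]+80,off[0]:off[0]+80]; targets.append((p,off,np.kron(sub,np.ones((8,8),np.uint8))))
def cost(v,idx=(0,1)):
    c=0
    for i in idx:
        p,off,tg=targets[i]; r=ras(hull(p,B,v),off); c+=np.logical_xor(r,tg).sum()/tg.sum()
    return c
best=None
for idx in((0,1),(0,),(1,)):
  bb=None
  for yaw in np.arange(-.4,.5,.1):
    r=minimize(cost,[.49,.215,yaw],args=(idx,),method="Nelder-Mead",options=dict(initial_simplex=np.array([[.49,.215,yaw],[.51,.215,yaw],[.49,.235,yaw],[.49,.215,yaw+.1]])))
    if bb is None or r.fun<bb.fun: bb=r
  print(idx,bb.x.round(4),bb.fun)
  if best is None: best=bb
v=best.x; np.save("hv.npy",v)
for p,n,c in((S,"hs",(320,180,420,290)),(T,"ht",(130,180,190,230))):
    k=6; im=cv2.resize(p["pixels"][:,:,::-1],None,fx=k,fy=k,interpolation=cv2.INTER_CUBIC)
    for X,col in((B,(0,255,0)),(TB,(255,0,0)),(boxpts(-.02,0,.024,.11,.008,.008),(0,255,255)),(boxpts(.02,0,.074,.11,.008,.008),(255,0,255))):
        h=((hull(p,X,v)+.5)*k).astype(np.int32); cv2.polylines(im,[h],True,col,1)
    cv2.imwrite(f"pics/{n}.png",im[c[1]*k:c[3]*k,c[0]*k:c[2]*k])
E
```

```text
(0, 1) [0.4812 0.3496 0.2708] 0.27378057737506184
(0,) [0.481  0.3493 0.2587] 0.17461768617021275
(1,) [0.4811 0.35   0.27  ] 0.0989280523255814
```

```bash
python3 - <<'E'
import cv2,numpy as np
a=cv2.imread("pics/hs.png");b=cv2.imread("pics/ht.png");print(a.shape,b.shape)
H=max(a.shape[0],b.shape[0]);c=np.zeros((H,a.shape[1]+b.shape[1],3),np.uint8);c[:a.shape[0],:a.shape[1]]=a;c[:b.shape[0],a.shape[1]:]=b
cv2.imwrite("pics/hboth.png",cv2.resize(c,(790,int(790*H/c.shape[1]))))
E
```

```text
(660, 600, 3) (300, 360, 3)
```

View pics/hboth.png

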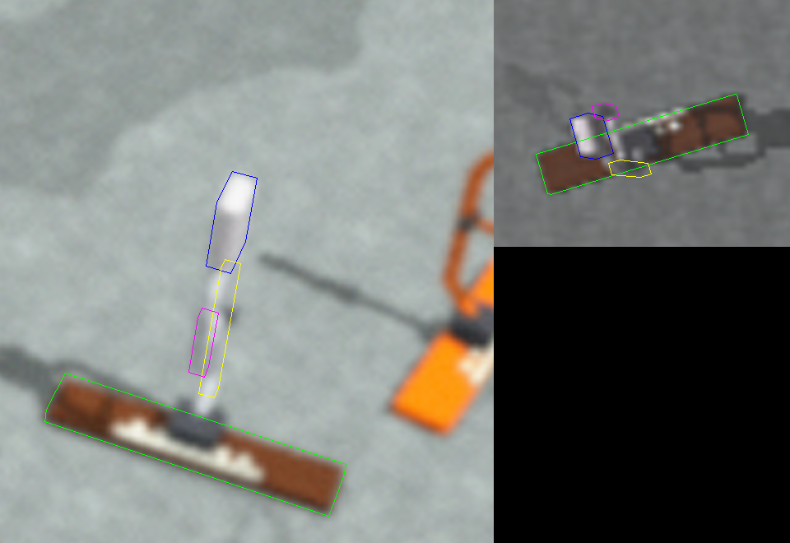

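Overlay fits the bridge and tab: origin about (0.481, 0.3495), yaw about 0.265. Next I overlay the stand and lamp, and look closely at the knob.

```bash
python3 - <<'E'
from hang import *
v=np.array([.5222,-.0004,.124])
def ov(p,items,c,k,name,gain=1):
    im=cv2.resize(p["pixels"][:,:,::-1],None,fx=k,fy=k,interpolation=cv2.INTER_CUBIC)
    im=np.clip(im.astype(float)*gain,0,255).astype(np.uint8)
    for X,vv,col in items:
        h=((hull(p,X,vv)+.5)*k).astype(np.int32); cv2.polylines(im,[h],True,col,1)
    cv2.imwrite(name,im[c[1]*k:c[3]*k,c[0]*k:c[2]*k])
its=[(boxpts(.08,0,.0119,.012,.28,.28),v,(0,255,0)),(boxpts(0,0,.155,.165,.01,.24),v,(0,0,255)),(boxpts(.17,0,.1,.134,.022,.016),v,(255,0,0))]
ov(S,its,(155,150,305,295),5,"pics/st_s.png"); ov(T,its,(205,120,305,225),5,"pics/st_t.png")
ov(S,[],(140,150,200,205),10,"pics/k_s.png",3); ov(T,[],(320,160,370,205),10,"pics/k_t.png",4)
E
```

```text
(no output)
```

View pics/st_s.png

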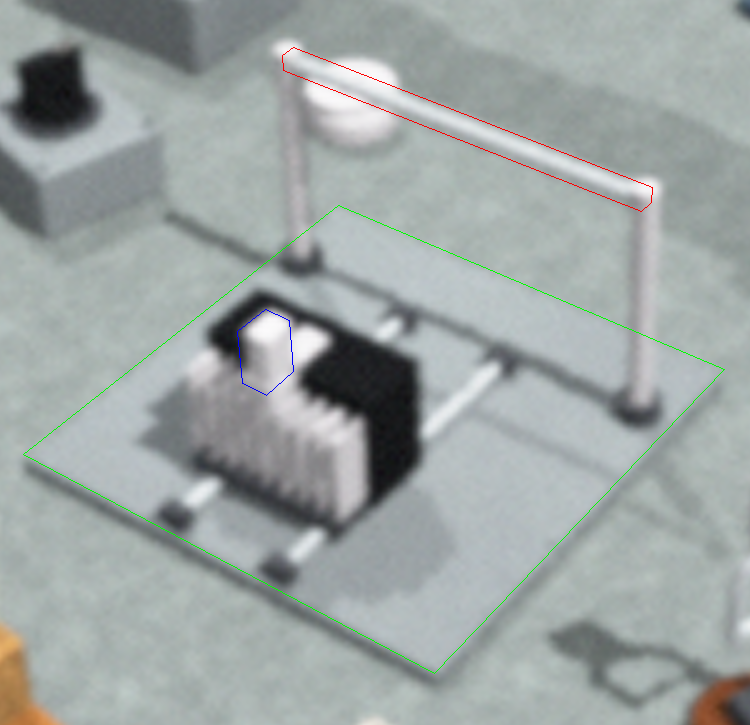

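View pics/st_t.png

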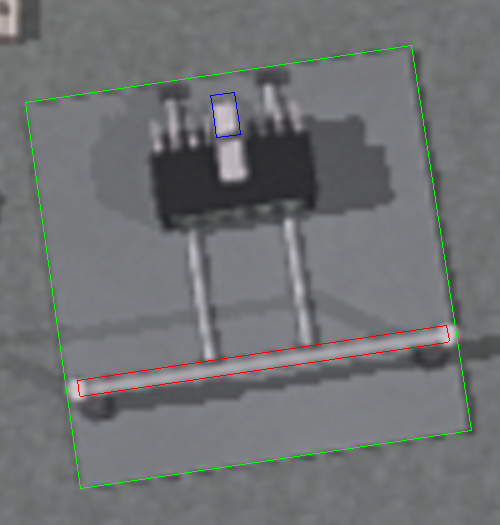

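View pics/k_s.png

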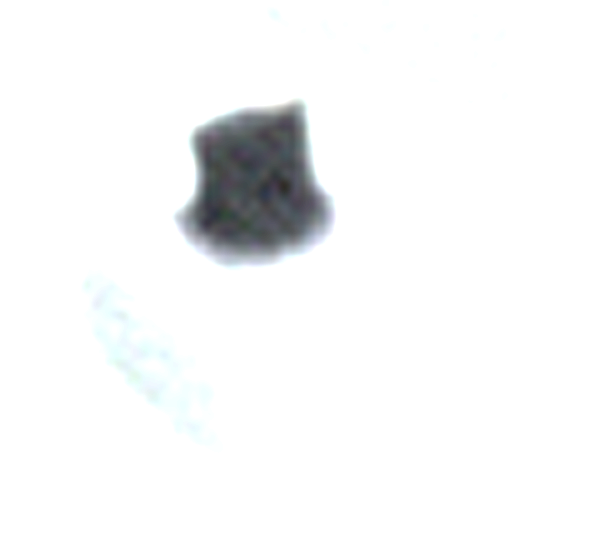

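View pics/k_t.png

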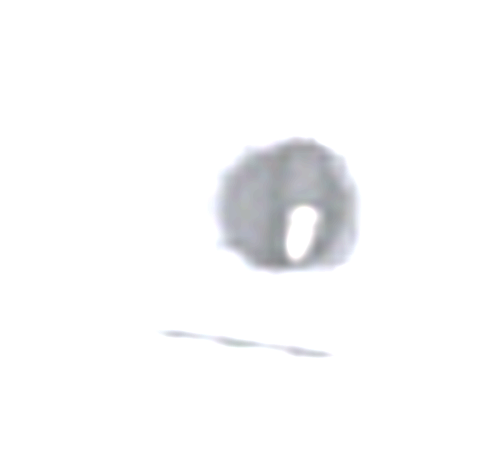

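The stand, bar and lamp fits overlay well, with the lamp joint at about 3 mm. The knob bar runs along the box's x (yaw about -0.15), with the white mark towards the robot at top (297-304, 210-258 in the crop). Next is a helper that turns world targets into tool-axis rows.

```bash
cat > mv.py <<'E'
import sys, numpy as np
from scipy.spatial.transform import Rotation as Ro
from cell import robot
def Rt(deg):  # tool pointing down with z axis at yaw deg
    a=np.radians(deg); z=np.array([np.cos(a),np.sin(a),0]); y=np.array([0,0,-1.]); return np.c_[np.cross(y,z),y,z]
def rows(wps):
    s=robot.read_state(); R=np.array(s["tool_rot"]); p=np.array(s["eef_pos"])
    yaw=np.degrees(np.arctan2(R[1,2],R[0,2])); print("t",round(s["time"],2),"tcp",p.round(4),"yaw",round(yaw,2),"open",round(s["opening"],4),"F",np.round(s["force"],1),"q7",round(s["q"][6],2))
    for x,y,z,d in wps:
        rv=Ro.from_matrix(R.T@Rt(d)).as_rotvec(degrees=True); tr=R.T@(np.array([x,y,z])-p)
        print([x,y,z,d],"->",rv.round(1).tolist(),tr.round(4).tolist())
if __name__=="__main__": rows([[float(v) for v in a.split(",")] for a in sys.argv[1:]])
E
python3 mv.py .169,-.653,.33,-75 .53,-.37,.33,-75 .62,.03,.33,-75 .481,.3495,.33,-74.8
python3 - <<'E'
from hang import *
for z,xy in((.095,(.5605,-.3115)),(.061,(.5605,-.3115))):print((proj(T,[*xy,z])),proj(S,[*xy,z]))
print("mark top",atz(T,np.array([320+300/10-.5,160+235/10-.5]),.095))
E
```

```text
t 1.3 tcp [ 0.1695 -0.6534  0.2313] yaw -75.46 open 0.0855 F [-1.4  0.   0.2] q7 -0.06
[0.169, -0.653, 0.33, -75.0] -> [-0.0, -0.5, 0.0] [0.0004, -0.0987, -0.0005]
[0.53, -0.37, 0.33, -75.0] -> [-0.0, -0.5, 0.0] [-0.4201, -0.0987, -0.1838]
[0.62, 0.03, 0.33, -75.0] -> [-0.0, -0.5, 0.0] [-0.6077, -0.0987, -0.5483]
[0.481, 0.3495, 0.33, -74.8] -> [-0.0, -0.7, 0.0] [-0.5534, -0.0987, -0.8925]
[[349.22301021 179.58074832]] [[165.51389192 159.94913911]]
[[347.17503694 180.57714642]] [[166.80250396 169.02008757]]
mark top [ 0.54892218 -0.31200103  0.095     ]
```

>>> arm_command:
  series:
    - [0,0,0,0,-0.05,0,1]
    - [0,0,0,0,-0.1,0,1]
    - [0,0,0,-0.045,-0.1,-0.02,1]
    - [0,0,0,-0.09,-0.1,-0.04,1]
    - [0,0,0,-0.135,-0.1,-0.06,1]
    - [0,0,0,-0.18,-0.1,-0.08,1]
    - [0,0,0,-0.225,-0.1,-0.1,1]
    - [0,0,0,-0.27,-0.1,-0.12,1]

```text
time: 2.1
eef_pos: [0.402, -0.468, 0.3316]
tool_rot: [[-0.968, 0.0, 0.251], [-0.251, -0.0, -0.968], [-0.0, -1.0, 0.0]]
force: [0.5, -0.0, 0.6]
opening: 0.0854
```

>>> arm_command:
  series:
    - [0,0,0,-0.045,0,-0.02,1]
    - [0,0,0,-0.09,0,-0.04,1]
    - [0,0,0,-0.135,0,-0.06,1]
    - [0,0,0,-0.16,0,-0.1,1]
    - [0,0,0,-0.18,0,-0.145,1]
    - [0,0,0,-0.2,0,-0.19,1]
    - [0,0,0,-0.22,0,-0.235,1]
    - [0,0,0,-0.24,0,-0.28,1]

```text
time: 2.9
eef_pos: [0.5628, -0.1362, 0.3315]
tool_rot: [[-0.968, 0.0, 0.251], [-0.251, -0.0, -0.968], [-0.0, -1.0, 0.0]]
force: [1.0, 0.3, -0.7]
opening: 0.0854
```

```bash
python3 mv.py .60,.15,.33,-75  .481,.3495,.33,-74.8 .481,.3495,.26,-74.8
```

```text
t 2.9 tcp [ 0.5628 -0.1362  0.3315] yaw -75.46 open 0.0854 F [ 1.   0.3 -0.7] q7 -1.2
[0.6, 0.15, 0.33, -75.0] -> [-0.0, -0.5, -0.0] [-0.1079, 0.0015, -0.2677]
[0.481, 0.3495, 0.33, -74.8] -> [-0.0, -0.7, -0.0] [-0.0428, 0.0014, -0.4907]
[0.481, 0.3495, 0.26, -74.8] -> [-0.0, -0.7, -0.0] [-0.0427, 0.0714, -0.4907]
```

>>> arm_command:
  series:
    - [0,0,0,-0.02,0,-0.045,1]
    - [0,0,0,-0.03,0,-0.09,1]
    - [0,0,0,-0.04,0,-0.135,1]
    - [0,0,0,-0.045,0,-0.18,1]
    - [0,0,0,-0.05,0,-0.225,1]
    - [0,0,0,-0.05,0,-0.27,1]
    - [0,0,0,-0.05,0,-0.315,1]
    - [0,0,0,-0.048,0,-0.36,1]

```text
time: 3.7
eef_pos: [0.5183, 0.224, 0.3315]
tool_rot: [[-0.968, 0.0, 0.251], [-0.251, 0.0, -0.968], [-0.001, -1.0, -0.0]]
force: [0.0, 0.2, 0.7]
opening: 0.0858
```

>>> arm_command:
  series:
    - [0,0,0,0.002,0.0,-0.045,1]
    - [0,-0.7,0,0.004,0.01,-0.09,1]
    - [0,-0.7,0,0.0055,0.04,-0.13,1]
    - [0,-0.7,0,0.0055,0.07,-0.13,1]
    - [0,-0.7,0,0.0055,0.07,-0.13,1]

```text
time: 4.2
eef_pos: [0.4786, 0.3465, 0.2577]
tool_rot: [[-0.964, -0.005, 0.265], [-0.265, -0.004, -0.964], [0.006, -1.0, 0.003]]
force: [0.3, -1.0, 0.3]
opening: 0.0851
```

```bash
python3 - <<'E'
from cell import robot
from h import *
for n,c in(("scene",(300,150,440,290)),("top",(90,150,230,260))):
    p=robot.camera(n); crop(p,f"pics/{n}1.png",*c,5)
E
python3 mv.py .481,.3495,.2,-74.8 .481,.3495,.142,-74.8
```

```text
t 4.3 tcp [0.4814 0.346  0.2618] yaw -74.82 open 0.0854 F [-0.5 -0.4  0.4] q7 -2.13
[0.481, 0.3495, 0.2, -74.8] -> [-0.0, -0.0, 0.0] [-0.0006, 0.0618, -0.0035]
[0.481, 0.3495, 0.142, -74.8] -> [-0.0, -0.0, 0.0] [-0.0006, 0.1198, -0.0036]
```

View pics/scene1.png

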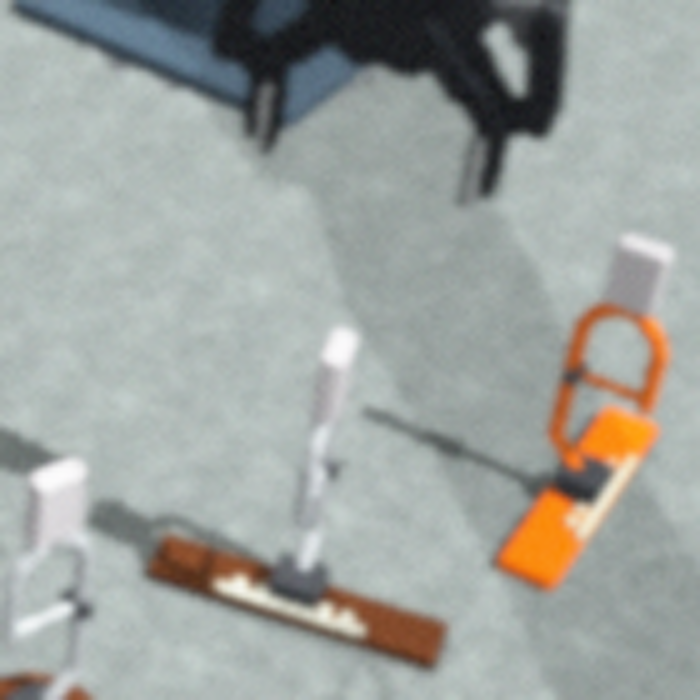

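View pics/top1.png

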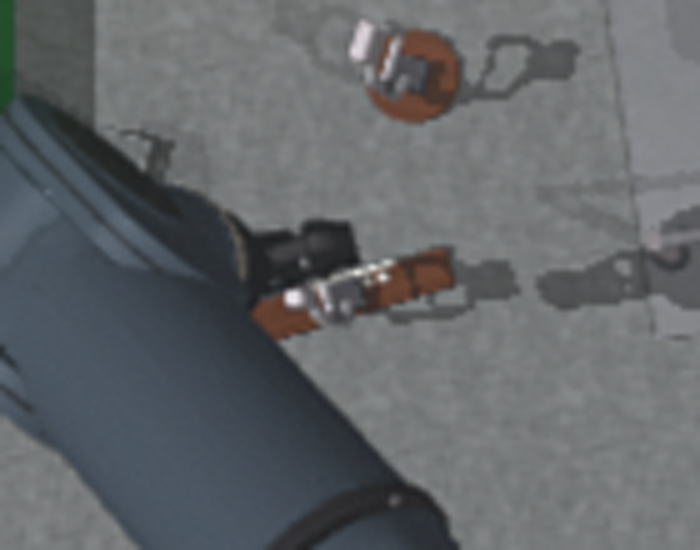

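The fingers (scene crop (265,150) and (475,200)) straddle the tab at (335,350), and the orange look-alike is clear. I descend and grip.

>>> arm_command:
  series:
    - [0,0,0,-0.001,0.04,-0.0035,1]
    - [0,0,0,-0.001,0.08,-0.0035,1]
    - [0,0,0,-0.001,0.11,-0.0035,1]
    - [0,0,0,-0.001,0.121,-0.0035,1]
    - [0,0,0,-0.001,0.121,-0.0035,1]

```text
time: 4.8
eef_pos: [0.4817, 0.3497, 0.1407]
tool_rot: [[-0.965, 0.0, 0.261], [-0.261, -0.001, -0.965], [0.0, -1.0, 0.001]]
force: [0.3, -0.2, -0.1]
opening: 0.0854
```

```bash
python3 - <<'E'
from cell import robot
from h import *
for n,c in(("scene",(330,150,440,290)),):
    p=robot.camera(n); crop(p,f"pics/{n}2.png",*c,4)
E
python3 mv.py .481,.3495,.141,-74.8
```

```text
t 4.85 tcp [0.482  0.3504 0.1418] yaw -74.83 open 0.0853 F [-0.7  0.2 -0. ] q7 -2.18
[0.481, 0.3495, 0.141, -74.8] -> [0.0, -0.0, -0.1] [0.0012, 0.0008, 0.0006]
```

View pics/scene2.png

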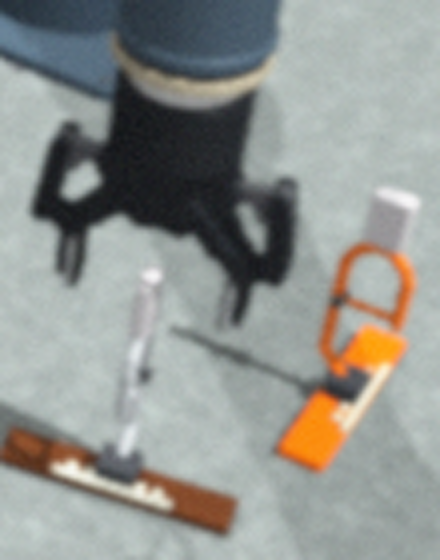

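The fingers at crop (75,280) and (230,320) straddle the tab at (148,290). I close on it.

>>> arm_command:
  series:
    - [0,0,0,0,0,0,-1]
    - [0,0,0,0,0,0,-1]
    - [0,0,0,0,0,0,-1]
    - [0,0,0,0,0,0,-1]
    - [0,0,0,0,0,0,-1]
    - [0,0,0,0,0,0,-1]
  newtons: 70

```text
time: 5.45
eef_pos: [0.481, 0.3503, 0.1404]
tool_rot: [[-0.965, 0.0, 0.263], [-0.263, -0.0, -0.965], [-0.0, -1.0, 0.0]]
force: [0.8, -0.4, 1.2]
opening: 0.0108
```

>>> arm_command:
  series:
    - [0,0,0,0,-0.01,0,-1]
    - [0,0,0,0,-0.03,0,-1]
    - [0,0,0,0,-0.07,0,-1]
    - [0,0,0,0,-0.115,0,-1]
    - [0,0,0,0,-0.115,0,-1]

```text
time: 5.95
eef_pos: [0.4828, 0.3527, 0.262]
tool_rot: [[-0.965, 0.008, 0.263], [-0.263, 0.007, -0.965], [-0.009, -1.0, -0.004]]
force: [0.3, 1.5, -1.6]
opening: 0.0112
```

```bash
python3 - <<'E'
from cell import robot
from h import *
for n,c in(("scene",(310,100,440,290)),):
    p=robot.camera(n); crop(p,f"pics/{n}3.png",*c,3)
p=robot.camera("top"); crop(p,"pics/top3.png",90,150,230,260,4)
E
python3 mv.py .45,.35,.25,-74.8
```

```text
t 6.05 tcp [0.4811 0.3508 0.2566] yaw -74.76 open 0.0112 F [-0.4 -1.  -3.2] q7 -2.14
[0.45, 0.35, 0.25, -74.8] -> [0.1, 0.0, -0.1] [0.0302, 0.0065, -0.0074]
```

View pics/scene3.png

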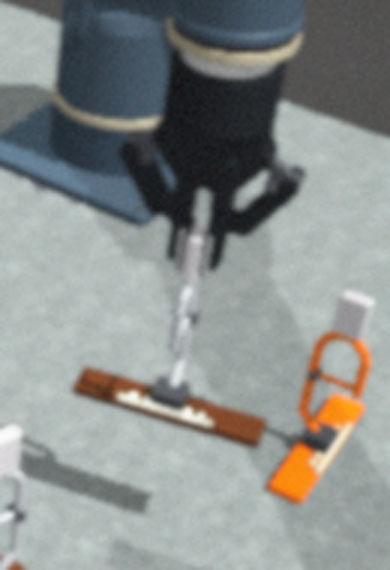

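View pics/top3.png

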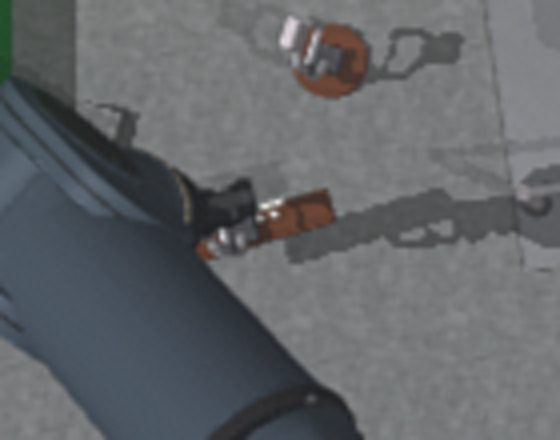

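The hanger is lifted and upright, with the tab held at scene crop (195,240). I measure its pose in the grip.

```bash
cat > hfit.py <<'E'
from hang import *
from cell import robot
def ras(h,off,k=8,n=(960,960)):
    m=np.zeros(n,np.uint8); cv2.fillConvexPoly(m,np.round(((h-off+.5)*k)*16).astype(np.int32),1,shift=4); return m
def hfit(p,box,v0,z):
    h,mm=maskhull(p,box); m2=np.zeros(mm.shape,np.uint8); cv2.fillConvexPoly(m2,h,1); off=np.array(box[:2])
    pad=np.zeros((600,700),np.uint8); pad[:384,:512]=m2
    tg=np.kron(pad[off[1]:off[1]+120,off[0]:off[0]+120],np.ones((8,8),np.uint8)); X=B+[0,0,z]
    best=None
    for dy in(-.1,-.05,0,.05,.1):
        w=np.array(v0)+[0,0,dy]
        r=minimize(lambda v:np.logical_xor(ras(hull(p,X,v),off),tg).sum()/tg.sum(),w,method="Nelder-Mead",options=dict(initial_simplex=w+np.array([[0,0,0],[.01,0,0],[0,.01,0],[0,0,.08]])))
        if best is None or r.fun<best.fun:best=r
    return best
E
python3 - <<'E'
from hfit import *
p=robot.camera("scene"); tcp=np.array(robot.read_state()["eef_pos"]); print(tcp)
z=tcp[2]-.1405
for zz in(z-.003,z,z+.003):
    r=hfit(p,(325,210,412,252),[.481,.35,.265],zz); print(zz,r.x.round(4),r.fun)
E
python3 mv.py .47,.2,.33,-79 .463,-.008,.33,-82.9
```

```text
[0.48054044 0.35018141 0.25516501]
0.11166501190629574 [0.4629 0.3759 0.3001] 0.43812304534792806
0.11466501190629574 [0.4654 0.3768 0.31  ] 0.4342992572322127
0.11766501190629575 [0.4692 0.3782 0.3102] 0.43042660281469897
t 6.1 tcp [0.4805 0.3502 0.2552] yaw -74.76 open 0.011 F [ 0.9 -0.  -2.2] q7 -2.14
[0.47, 0.2, 0.33, -79.0] -> [-0.0, 4.2, 0.0] [0.0497, -0.0748, 0.1421]
[0.463, -0.008, 0.33, -82.9] -> [-0.0, 8.1, 0.0] [0.1111, -0.0747, 0.341]
```

>>> arm_command:
  series:
    - [0,0,0,0,-0.04,0.01,-1]
    - [0,1,0,0.01,-0.075,0.04,-1]
    - [0,2,0,0.03,-0.075,0.08,-1]
    - [0,4,0,0.045,-0.075,0.12,-1]
    - [0,5,0,0.06,-0.075,0.165,-1]
    - [0,6,0,0.075,-0.075,0.21,-1]
    - [0,8,0,0.09,-0.075,0.255,-1]
    - [0,8.1,0,0.1,-0.075,0.3,-1]

```text
time: 6.9
eef_pos: [0.4617, 0.0326, 0.3291]
tool_rot: [[-0.992, -0.003, 0.123], [-0.123, -0.0, -0.992], [0.003, -1.0, 0.0]]
force: [1.4, 1.0, -0.9]
opening: 0.0107
```

>>> arm_command:
  series:
    - [0,0,0,0.01,0,0.03,-1]
    - [0,0,0,0.011,0,0.041,-1]
    - [0,0,0,0.011,0,0.041,-1]
    - [0,0,0,0.011,0,0.041,-1]

```text
time: 7.3
eef_pos: [0.4573, -0.0061, 0.3296]
tool_rot: [[-0.992, -0.001, 0.125], [-0.125, 0.001, -0.992], [0.001, -1.0, -0.001]]
force: [-0.5, 1.1, -1.4]
opening: 0.0113
```

```bash
python3 - <<'E'
from hfit import *
p=robot.camera("scene"); tcp=np.array(robot.read_state()["eef_pos"]); 
crop(p,"pics/scene4.png",180,60,340,260,3)
q=robot.camera("top"); crop(q,"pics/top4.png",190,120,320,240,4)
z=tcp[2]-.1405
c=proj(p,[*tcp[:2],z])[0].astype(int);print(tcp,c)
hsv=cv2.cvtColor(p["pixels"],cv2.COLOR_RGB2HSV)
for zz in(z-.002,z,z+.002):
    r=hfit(p,(c[0]-42,c[1]-25,c[0]+42,c[1]+25),[tcp[0],tcp[1],.125],zz); print(zz,r.x.round(4),r.fun)
E
python3 mv.py .463,-.008,.33,-82.9
```

```text
[ 0.4573968  -0.00570297  0.32974746] [260 155]
0.18724746360197958 [ 0.4544 -0.0115  0.0888] 0.2637816011235955
0.18924746360197958 [ 0.4572 -0.01    0.0861] 0.2700140449438202
0.19124746360197958 [ 0.4592 -0.0059  0.0768] 0.27857268258426965
t 7.4 tcp [ 0.4575 -0.0056  0.3299] yaw -82.71 open 0.0113 F [-0.  -0.7 -2. ] q7 -1.55
[0.463, -0.008, 0.33, -82.9] -> [0.0, 0.2, 0.0] [-0.0052, -0.0001, 0.0031]
```

View pics/scene4.png

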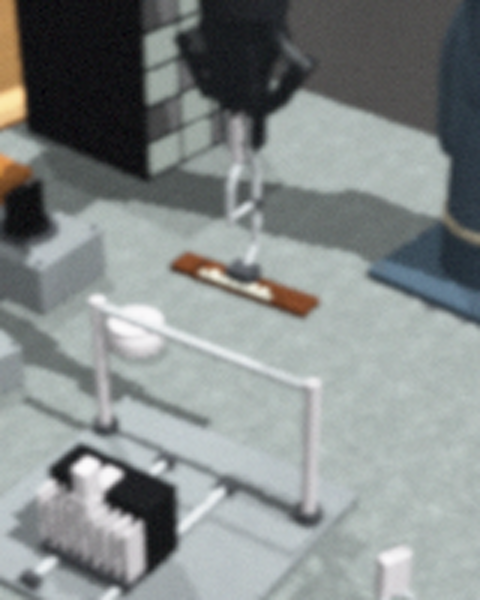

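View pics/top4.png

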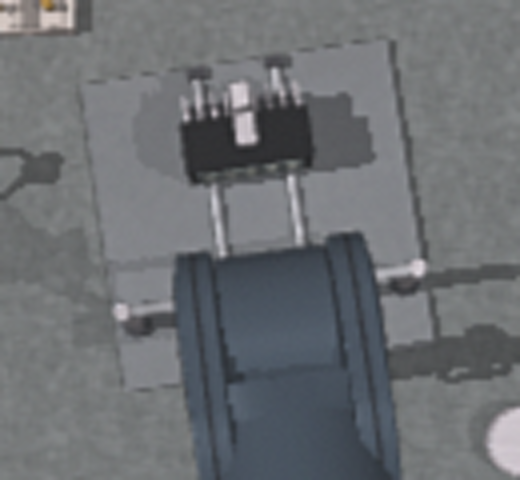

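The hanger hangs straight in the grip at scene crop (240,200), with the nose on the stand side. I lower it to entry height in front of the bar.

>>> arm_command:
  series:
    - [0,0,0,-0.003,0.03,0.003,-1]
    - [0,0,0,-0.004,0.06,0.003,-1]
    - [0,0,0,-0.004,0.081,0.003,-1]
    - [0,0,0,-0.004,0.081,0.003,-1]
    - [0,0,0,-0.004,0.081,0.003,-1]

```text
time: 7.9
eef_pos: [0.462, -0.0089, 0.2497]
tool_rot: [[-0.992, -0.0, 0.126], [-0.126, 0.0, -0.992], [0.0, -1.0, -0.0]]
force: [0.7, -0.5, -1.9]
opening: 0.0111
```

```bash
python3 - <<'E'
from hfit import *
p=robot.camera("scene"); tcp=np.array(robot.read_state()["eef_pos"]); 
crop(p,"pics/scene5.png",200,90,320,260,4)
v=[tcp[0],tcp[1],.125]
st=[.5222,-.0004,.124]; z=tcp[2]-.1405
k=5; im=cv2.resize(p["pixels"][:,:,::-1],None,fx=k,fy=k,interpolation=cv2.INTER_CUBIC)
for X,vv,col in((B+[0,0,z],v,(0,255,0)),(TB+[0,0,z],v,(255,0,0)),(boxpts(.02,0,.074+z,.11+z,.008,.008),v,(255,0,255)),(boxpts(-.02,0,.024+z,.11+z,.008,.008),v,(0,255,255)),(boxpts(0,0,.155,.165,.01,.24),st,(0,0,255))):
    cv2.polylines(im,[((hull(p,X,vv)+.5)*k).astype(np.int32)],True,col,1)
cv2.imwrite("pics/scene5.png",im[100*k:215*k,190*k:310*k])
E
python3 mv.py .463,-.008,.2485,-82.9 .52,-.001,.2485,-82.9
```

```text
t 7.95 tcp [ 0.4625 -0.009   0.2502] yaw -82.79 open 0.0115 F [ 0.4  0.4 -1.4] q7 -1.56
[0.463, -0.008, 0.2485, -82.9] -> [0.0, 0.1, -0.1] [-0.0007, 0.0017, -0.0009]
[0.52, -0.001, 0.2485, -82.9] -> [0.0, 0.1, -0.1] [-0.0581, 0.0018, -0.0007]
```

View pics/scene5.png

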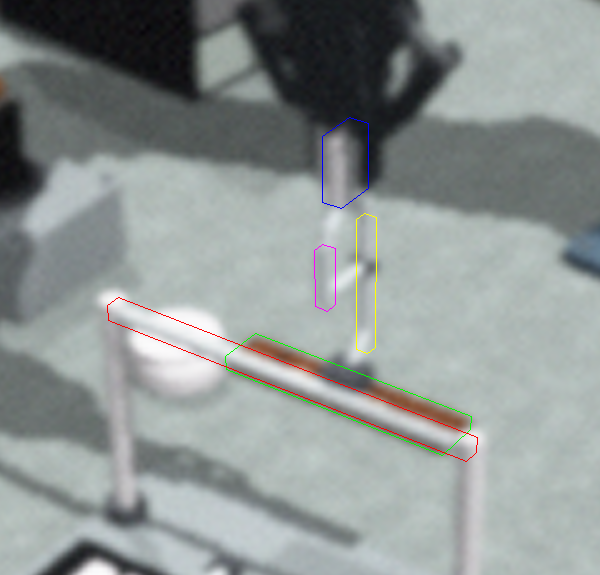

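The overlay agrees to about 1 px. I move in under the gate, 57 mm forward.

>>> arm_command:
  series:
    - [0,0,0,-0.015,0.0015,0,-1]
    - [0,0,0,-0.03,0.0015,-0.001,-1]
    - [0,0,0,-0.045,0.0015,-0.001,-1]
    - [0,0,0,-0.058,0.0015,-0.001,-1]
    - [0,0,0,-0.058,0.0015,-0.001,-1]
    - [0,0,0,-0.058,0.0015,-0.001,-1]

```text
time: 8.55
eef_pos: [0.5194, -0.0015, 0.2479]
tool_rot: [[-0.992, 0.0, 0.124], [-0.124, 0.0, -0.992], [-0.0, -1.0, -0.0]]
force: [1.1, -0.3, -1.8]
opening: 0.011
```

```bash
cat > ovh.py <<'E'
from hfit import *
def ovh(name,win,dz=.1405,k=5,cam="scene",yaw=.125):
    p=robot.camera(cam); tcp=np.array(robot.read_state()["eef_pos"]); v=[tcp[0],tcp[1],yaw]; st=[.5222,-.0004,.124]; z=tcp[2]-dz
    im=cv2.resize(p["pixels"][:,:,::-1],None,fx=k,fy=k,interpolation=cv2.INTER_CUBIC); raw=im.copy()
    for X,vv,col in((B+[0,0,z],v,(0,255,0)),(TB+[0,0,z],v,(255,0,0)),(boxpts(.02,0,.074+z,.11+z,.008,.008),v,(255,0,255)),(boxpts(-.02,0,.024+z,.11+z,.008,.008),v,(0,255,255)),(boxpts(0,0,.155,.165,.01,.24),st,(0,0,255))):
        cv2.polylines(im,[((hull(p,X,vv)+.5)*k).astype(np.int32)],True,col,1)
    l,t_,r,b=[w*k for w in win]
    cv2.imwrite(name,np.hstack([raw[t_:b,l:r],im[t_:b,l:r]]))
E
python3 -c "
from ovh import *
ovh('pics/s6.png',(205,110,270,215),k=6)"
python3 mv.py .52,-.001,.2485,-82.9 .52,-.001,.178,-82.9
```

```text
t 8.6 tcp [ 0.519  -0.0016  0.2479] yaw -82.86 open 0.0111 F [-0.5  0.3 -2. ] q7 -1.57
[0.52, -0.001, 0.2485, -82.9] -> [0.0, 0.0, 0.0] [-0.0011, -0.0006, -0.0005]
[0.52, -0.001, 0.178, -82.9] -> [0.0, 0.0, 0.0] [-0.0011, 0.0699, -0.0005]
```

View pics/s6.png

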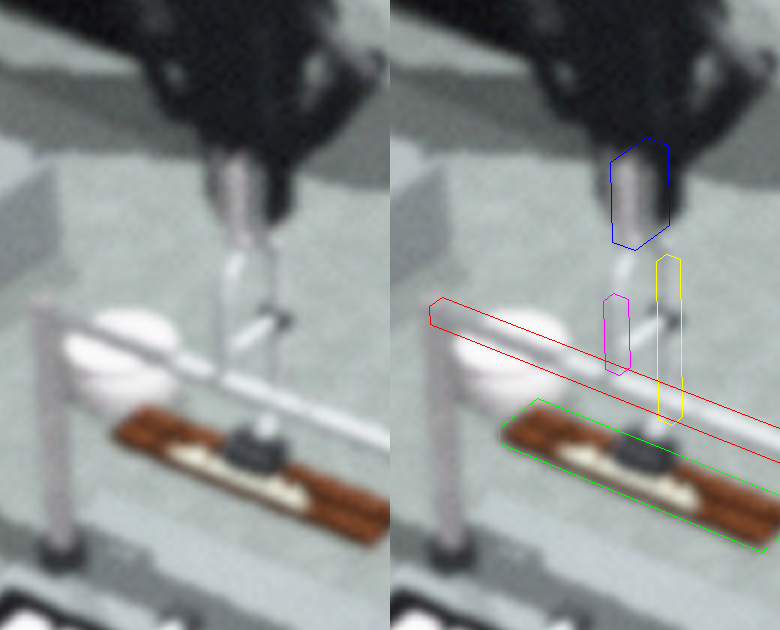

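The bar (red, about 0.5 px off) lies between nose and leg, below the gate at raw (250,335). I push down.

>>> arm_command:
  series:
    - [0,0,0,-0.001,0.015,0,-1]
    - [0,0,0,-0.001,0.03,0,-1]
    - [0,0,0,-0.001,0.04,0,-1]
    - [0,0,0,-0.001,0.05,0,-1]

```text
time: 9.0
eef_pos: [0.5199, -0.0016, 0.1976]
tool_rot: [[-0.992, -0.0, 0.124], [-0.124, -0.0, -0.992], [0.0, -1.0, 0.0]]
force: [-0.8, -0.3, -0.1]
opening: 0.0108
```

>>> arm_command:
  series:
    - [0,0,0,0,0.008,0,-1]
    - [0,0,0,0,0.015,0,-1]
    - [0,0,0,0,0.019,0,-1]
    - [0,0,0,0,0.019,0,-1]
    - [0,0,0,0,0.019,0,-1]

```text
time: 9.5
eef_pos: [0.5205, -0.0014, 0.179]
tool_rot: [[-0.992, 0.0, 0.124], [-0.124, 0.0, -0.992], [-0.0, -1.0, -0.0]]
force: [0.5, -0.1, -1.1]
opening: 0.0113
```

```bash
python3 -c "
from ovh import *
ovh('pics/s7.png',(205,130,270,235),k=6)"
python3 mv.py .52,-.001,.178,-82.9
```

```text
t 9.55 tcp [ 0.5205 -0.0014  0.1791] yaw -82.86 open 0.0113 F [-0.   1.4 -1.8] q7 -1.58
[0.52, -0.001, 0.178, -82.9] -> [0.0, 0.0, -0.0] [0.0005, 0.0011, -0.0005]
```

View pics/s7.png

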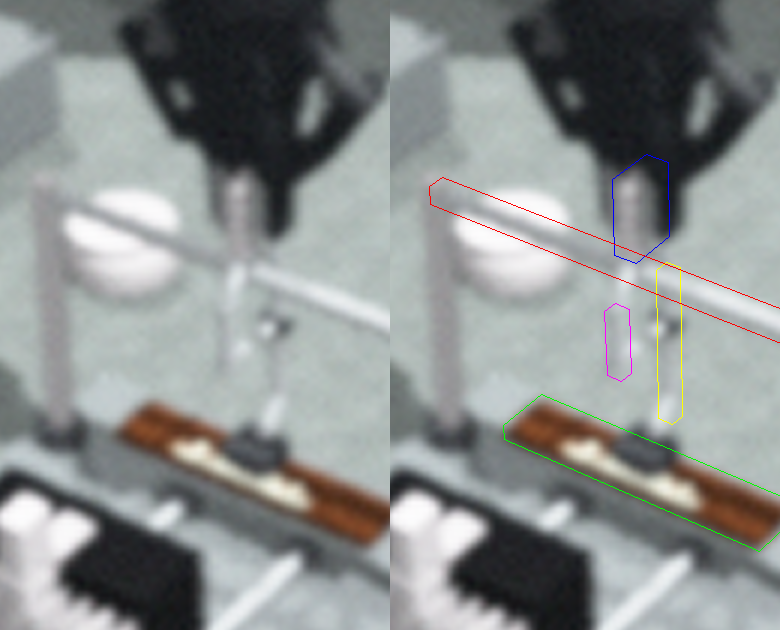

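The hook is over the bar and the gate looks level, with bright points at raw (240,350) and (270,327). I press another 2 mm to seat it, then check.

>>> arm_command:
  series:
    - [0,0,0,0,0.001,0,-1]
    - [0,0,0,0,0.002,0,-1]
    - [0,0,0,0,0.002,0,-1]

```text
time: 9.85
eef_pos: [0.5205, -0.0015, 0.1773]
tool_rot: [[-0.992, 0.001, 0.124], [-0.124, 0.0, -0.992], [-0.001, -1.0, 0.0]]
force: [-0.7, -0.8, 4.5]
opening: 0.0111
```

```bash
python3 - <<'E'
from cell import robot
from h import *
p=robot.camera("scene"); im=p["pixels"][160:215,225:275,::-1]
im=cv2.convertScaleAbs(cv2.resize(im,None,fx=11,fy=11,interpolation=cv2.INTER_CUBIC),alpha=1.6,beta=-90); cv2.imwrite("pics/s8.png",im)
E
python3 mv.py .52,-.001,.175,-82.9
```

```text
t 9.9 tcp [ 0.5205 -0.0014  0.1772] yaw -82.86 open 0.011 F [-0.5  0.6  3.8] q7 -1.58
[0.52, -0.001, 0.175, -82.9] -> [-0.0, 0.0, -0.1] [0.0004, 0.0022, -0.0005]
```

View pics/s8.png

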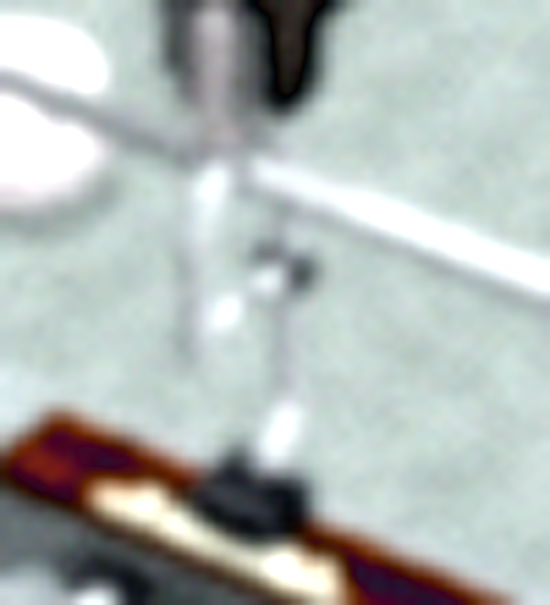

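The gate is closed from (270,275) to (215,320), with the bar above it. Seat contact shows as +3.8 N at TCP z 0.1773, as predicted. I relax and release.

>>> arm_command:
  series:
    - [0,0,0,0,-0.001,0,-1]
    - [0,0,0,0,-0.001,0,-0.8]
    - [0,0,0,0,-0.001,0,-0.6]
    - [0,0,0,0,-0.001,0,-0.3]
    - [0,0,0,0,-0.001,0,0]
    - [0,0,0,0,-0.001,0,0]
    - [0,0,0,0,-0.001,0,0]

```text
time: 10.6
eef_pos: [0.5202, -0.0015, 0.1778]
tool_rot: [[-0.992, 0.0, 0.124], [-0.124, 0.0, -0.992], [-0.0, -1.0, -0.0]]
force: [1.6, 0.2, 0.8]
opening: 0.0427
```

```bash
python3 - <<'E'
from cell import robot
from h import *
p=robot.camera("scene"); crop(p,"pics/s9.png",190,110,300,230,6)
E
python3 mv.py .52,-.001,.31,-82.9 .6874,.0204,.25,-82.9 .6874,.0204,.106,-82.9
```

```text
t 10.65 tcp [ 0.5202 -0.0015  0.1778] yaw -82.86 open 0.0429 F [-0.5  0.2 -0.3] q7 -1.58
[0.52, -0.001, 0.31, -82.9] -> [0.0, 0.0, 0.0] [0.0001, -0.1322, -0.0005]
[0.6874, 0.0204, 0.25, -82.9] -> [0.0, 0.0, 0.0] [-0.1686, -0.0722, -0.0009]
[0.6874, 0.0204, 0.106, -82.9] -> [0.0, 0.0, 0.0] [-0.1686, 0.0718, -0.0009]
```

View pics/s9.png

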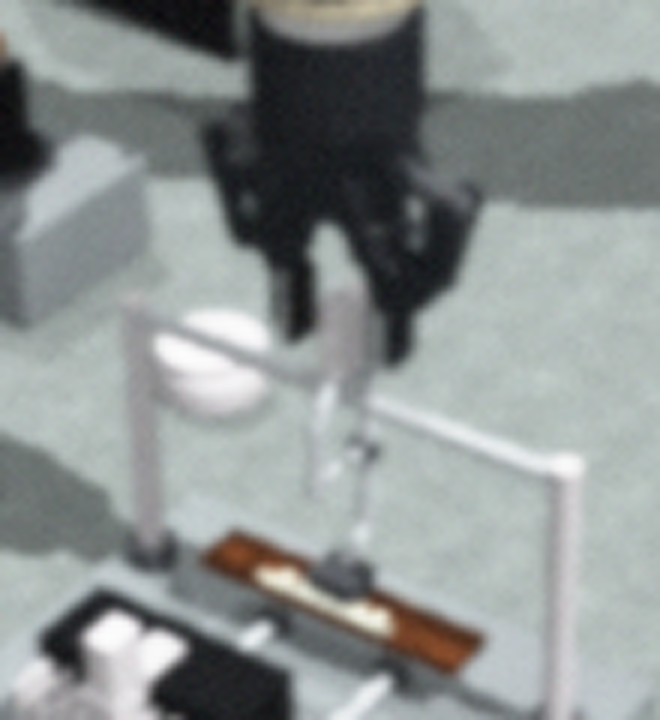

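The hanger hangs freely with the jaws open: tab at (345,320), gate at (345,465). I rise and move over to the lamp tab.

>>> arm_command:
  series:
    - [0,0,0,0,-0.02,0,0]
    - [0,0,0,0,-0.06,0,0]
    - [0,0,0,0,-0.1,0,0]
    - [0,0,0,-0.01,-0.13,0,0]
    - [0,0,0,-0.055,-0.13,0,0]
    - [0,0,0,-0.1,-0.13,0,0]
    - [0,0,0,-0.145,-0.1,0,0]
    - [0,0,0,-0.169,-0.06,0,0]

```text
time: 11.45
eef_pos: [0.6915, 0.0202, 0.2392]
tool_rot: [[-0.992, 0.006, 0.124], [-0.124, 0.001, -0.992], [-0.006, -1.0, 0.0]]
force: [-0.3, 0.1, 0.5]
opening: 0.0428
```

>>> arm_command:
  series:
    - [0,0,0,0,0.01,0,0]
    - [0,0,0,0,0.01,0,0]

```text
time: 11.65
eef_pos: [0.6864, 0.0195, 0.2253]
tool_rot: [[-0.992, -0.005, 0.125], [-0.125, -0.0, -0.992], [0.005, -1.0, -0.0]]
force: [0.3, -0.1, -0.1]
opening: 0.0429
```

```bash
python3 - <<'E'
from hang import *
from cell import robot
p=robot.camera("scene"); crop(p,"pics/s10.png",170,90,300,230,5)
q=robot.camera("top"); crop(q,"pics/t10.png",200,120,310,230,6)
s=robot.read_state(); print(proj(p,np.array(s["eef_pos"])))
E
python3 mv.py  .6879,.0203,.106,-82.9
```

```text
[[205.18797442 183.02558316]]
t 11.75 tcp [0.6875 0.0193 0.2295] yaw -82.87 open 0.0428 F [-0.4  0.1  0.3] q7 -1.58
[0.6879, 0.0203, 0.106, -82.9] -> [-0.0, 0.0, -0.1] [-0.0004, 0.1235, -0.001]
```

View pics/s10.png

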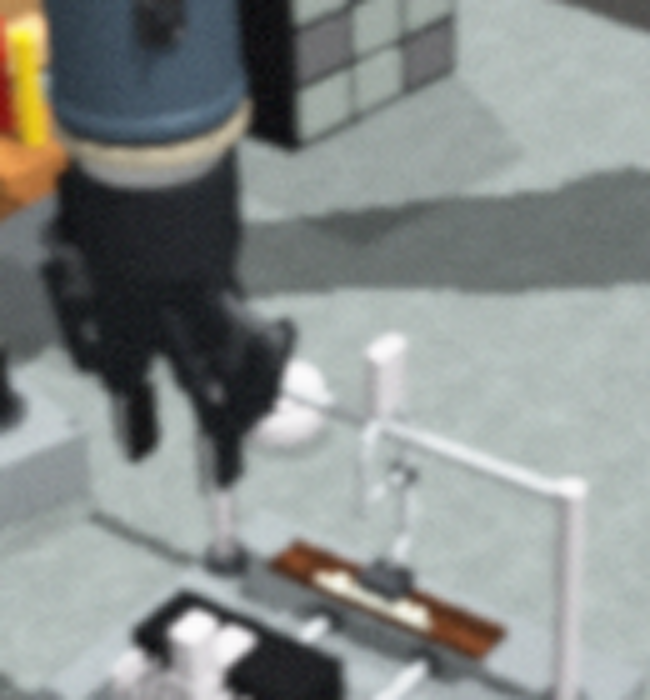

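View pics/t10.png

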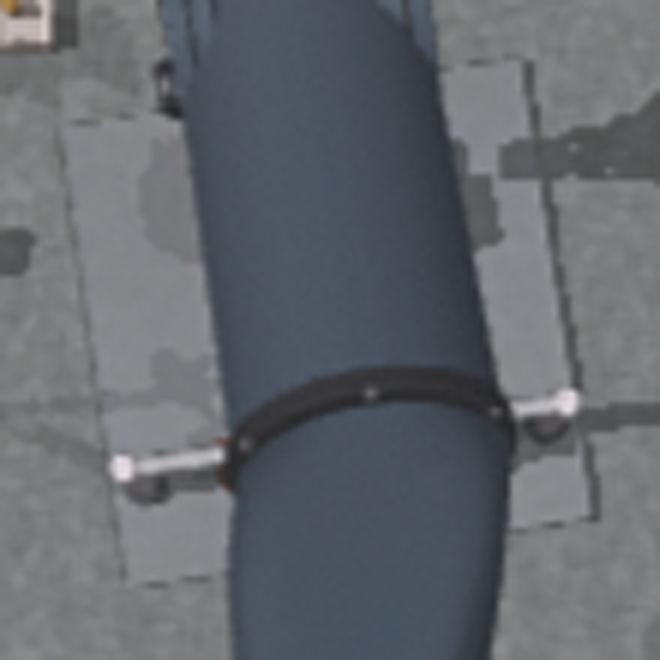

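The hanger hangs alone at (385,450), upright and with the gate shut. I descend onto the lamp tab and grip lightly.

>>> arm_command:
  series:
    - [0,0,0,0,0.04,-0.001,0]
    - [0,0,0,0,0.08,-0.001,0]
    - [0,0,0,0,0.11,-0.001,0]
    - [0,0,0,0,0.1235,-0.001,0]
    - [0,0,0,0,0.1235,-0.001,0]

```text
time: 12.25
eef_pos: [0.6871, 0.0203, 0.105]
tool_rot: [[-0.992, -0.0, 0.124], [-0.124, -0.0, -0.992], [0.0, -1.0, 0.0]]
force: [0.4, -0.2, -0.5]
opening: 0.0423
```

>>> arm_command:
  series:
    - [0,0,0,0,0,0,-1]
    - [0,0,0,0,0,0,-1]
    - [0,0,0,0,0,0,-1]
    - [0,0,0,0,0,0,-1]
    - [0,0,0,0,0,0,-1]
  newtons: 40

```text
time: 12.75
eef_pos: [0.6891, 0.0204, 0.1073]
tool_rot: [[-0.992, 0.004, 0.124], [-0.124, 0.0, -0.992], [-0.004, -1.0, 0.0]]
force: [-1.1, -2.0, 8.5]
opening: 0.0155
```

```bash
python3 - <<'E'
from hang import *
from cell import robot
p=robot.camera("scene"); crop(p,"pics/s11.png",160,90,300,260,4)
E
python3 mv.py  .6214,.012,.106,-82.9
```

```text
t 12.8 tcp [0.6891 0.0204 0.1073] yaw -82.87 open 0.0151 F [-1.2  0.6  8.3] q7 -1.6
[0.6214, 0.012, 0.106, -82.9] -> [-0.0, 0.0, -0.2] [0.0682, 0.0011, -0.0001]
```

View pics/s11.png

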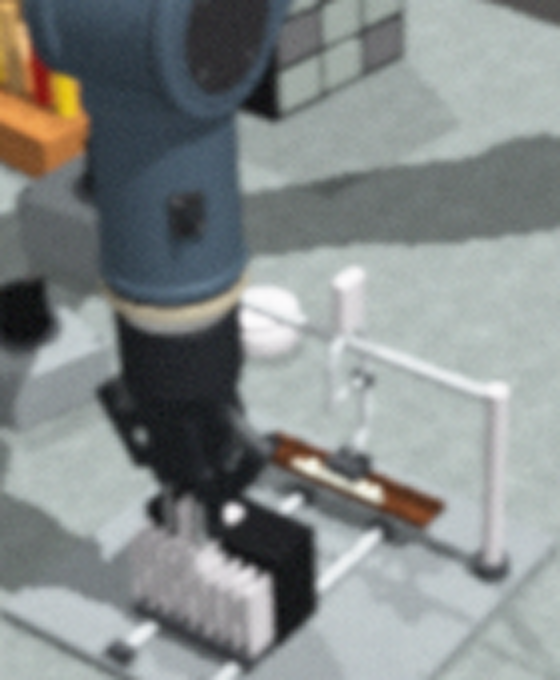

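The tab is gripped (15 mm opening), but the fingertips press on the lamp top (+8 N). I reopen a little, raise 4 mm and regrip.

>>> arm_command:
  series:
    - [0,0,0,0,-0.001,0,-0.4]
    - [0,0,0,0,-0.003,0,-0.4]
    - [0,0,0,0,-0.004,0,-0.4]
    - [0,0,0,0,-0.004,0,-1]
    - [0,0,0,0,-0.004,0,-1]
    - [0,0,0,0,-0.004,0,-1]
    - [0,0,0,0,-0.004,0,-1]

```text
time: 13.5
eef_pos: [0.6879, 0.0203, 0.1092]
tool_rot: [[-0.992, 0.001, 0.124], [-0.124, -0.0, -0.992], [-0.001, -1.0, 0.0]]
force: [-1.0, -0.4, 5.7]
opening: 0.0153
```

```bash
python3 mv.py  .6214,.012,.110,-82.9
```

```text
t 13.5 tcp [0.6879 0.0203 0.1092] yaw -82.86 open 0.0153 F [-1.  -0.4  5.7] q7 -1.6
[0.6214, 0.012, 0.11, -82.9] -> [-0.0, 0.0, -0.1] [0.067, -0.0009, -0.0]
```

>>> arm_command:
  series:
    - [0,0,0,0.008,-0.001,0,-1]
    - [0,0,0,0.02,-0.001,0,-1]
    - [0,0,0,0.032,-0.001,0,-1]
    - [0,0,0,0.044,-0.001,0,-1]
    - [0,0,0,0.055,-0.001,0,-1]
    - [0,0,0,0.06,-0.001,0,-1]
    - [0,0,0,0.06,-0.001,0,-1]

```text
time: 14.2
eef_pos: [0.6266, 0.0124, 0.1092]
tool_rot: [[-0.992, -0.002, 0.124], [-0.124, -0.001, -0.992], [0.002, -1.0, 0.0]]
force: [-1.3, -3.1, -4.5]
opening: 0.0153
```

```bash
python3 - <<'E'
from hang import *
from cell import robot
p=robot.camera("scene"); crop(p,"pics/s12.png",160,90,300,260,4)
E
python3 mv.py  .6214,.012,.110,-82.9
```

```text
t 14.25 tcp [0.6271 0.0125 0.1092] yaw -82.88 open 0.0156 F [-1.8 -3.6 -4. ] q7 -1.6
[0.6214, 0.012, 0.11, -82.9] -> [-0.0, 0.0, 0.1] [0.0057, -0.0008, -0.0002]
```

View pics/s12.png

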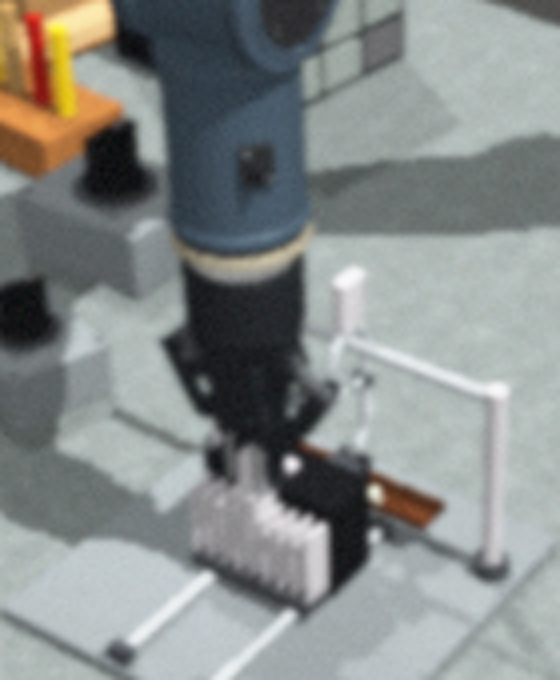

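The lamp follows and the hanger is undisturbed. I step on to the stop while watching the force.

>>> arm_command:
  series:
    - [0,0,0,0.003,0,0,-1]
    - [0,0,0,0.005,0,0,-1]
    - [0,0,0,0.005,0,0,-1]

```text
time: 14.55
eef_pos: [0.6228, 0.0119, 0.1092]
tool_rot: [[-0.992, -0.001, 0.124], [-0.124, -0.001, -0.992], [0.001, -1.0, 0.0]]
force: [1.1, -4.6, -8.0]
opening: 0.0155
```

>>> arm_command:
  series:
    - [0,0,0,0.002,0,0,-1]
    - [0,0,0,0.004,0,0,-1]
    - [0,0,0,0.004,0,0,-1]

```text
time: 14.85
eef_pos: [0.6215, 0.0117, 0.1092]
tool_rot: [[-0.992, 0.004, 0.124], [-0.124, 0.0, -0.992], [-0.004, -1.0, 0.0]]
force: [11.8, -4.4, -17.2]
opening: 0.0151
```

At the stop: TCP x 0.6215 against 0.6214 predicted, with 12 N resistance. I release and rise.

>>> arm_command:
  series:
    - [0,0,0,0,0,0,0]
    - [0,0,0,0,0,0,0]
    - [0,0,0,0,0,0,0]
    - [0,0,0,0,-0.02,0,0]
    - [0,0,0,0,-0.06,0,0]
    - [0,0,0,0,-0.11,0,0]
    - [0,0,0,0,-0.16,0,0]
    - [0,0,0,0,-0.16,0,0]

```text
time: 15.65
eef_pos: [0.6221, 0.0126, 0.2776]
tool_rot: [[-0.992, 0.012, 0.124], [-0.124, 0.001, -0.992], [-0.012, -1.0, 0.0]]
force: [-0.1, -0.6, -0.2]
opening: 0.0429
```

```bash
python3 - <<'E'
from hang import *
from cell import robot
p=robot.camera("scene"); crop(p,"pics/s13.png",160,90,300,260,4)
import pickle; pickle.dump(p,open("s13.pkl","wb"))
k=p; st=[.5222,-.0004,.124]
for j in(.066,.068,.07):
    X=boxpts(.17-j,0,.1,.134,.022,.016); print(j,hull(p,X,st).min(0).round(1),hull(p,X,st).max(0).round(1))
E
python3 mv.py  .5605,-.313,.27,-98.6 .5605,-.313,.067,-98.6
```

```text
0.066 [218.4 198.4] [228.9 214.9]
0.068 [218.8 198. ] [229.4 214.5]
0.07 [219.3 197.6] [229.8 214.1]
t 15.7 tcp [0.6208 0.0125 0.274 ] yaw -82.85 open 0.0433 F [-0.2  0.2 -0.1] q7 -1.58
[0.5605, -0.313, 0.27, -98.6] -> [0.1, 15.8, -0.4] [0.1004, 0.0032, 0.3155]
[0.5605, -0.313, 0.067, -98.6] -> [0.1, 15.8, -0.4] [0.1019, 0.2062, 0.3155]
```

View pics/s13.png

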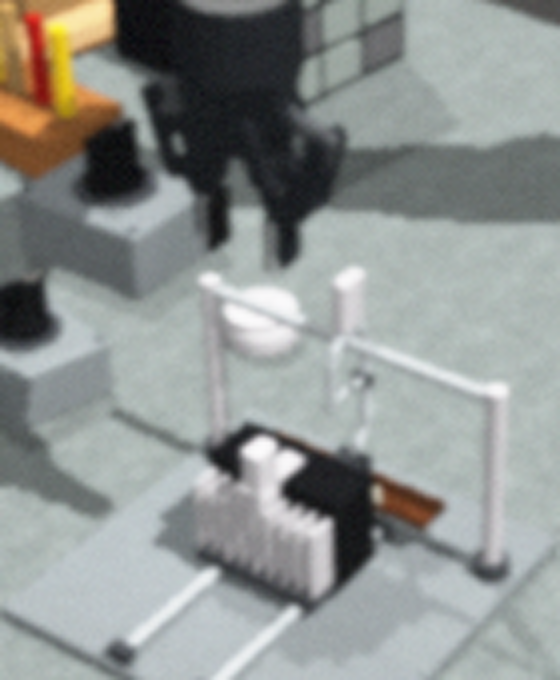

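The lamp tab at px (220-229, 199) matches joint 0.070. Before reaching for the knob, I refine its pose with an overlay on the first pictures.

```bash
python3 - <<'E'
from hang import *
def ov(p,v,c,k,gain):
    im=cv2.resize(p["pixels"][:,:,::-1],None,fx=k,fy=k,interpolation=cv2.INTER_CUBIC); im=np.clip(im*float(gain),0,255).astype(np.uint8)
    a=np.linspace(0,2*np.pi,24); disc=np.c_[.022*np.cos(a),.022*np.sin(a),np.full(24,.061)]
    for X,col in((boxpts(0,0,.061,.095,.042,.014),(0,0,255)),(boxpts(0,0,.0949,.095,.042,.014),(255,0,0)),(disc,(0,200,0)),(boxpts(0,0,0.0499,.05,.09,.11),(255,0,255))):
        cv2.polylines(im,[((hull(p,X,v)+.5)*k).astype(np.int32)],True,col,1)
    return im[c[1]*k:c[3]*k,c[0]*k:c[2]*k]
v=[.5605,-.3135,-.15]
a=ov(S,v,(140,145,190,195),8,1.8); b=ov(T,v,(325,158,370,203),8,2.5)
b=cv2.copyMakeBorder(b,0,a.shape[0]-b.shape[0],0,0,cv2.BORDER_CONSTANT); cv2.imwrite("pics/k1.png",np.hstack([a,b]))
E
```

```text
(no output)
```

View pics/k1.png

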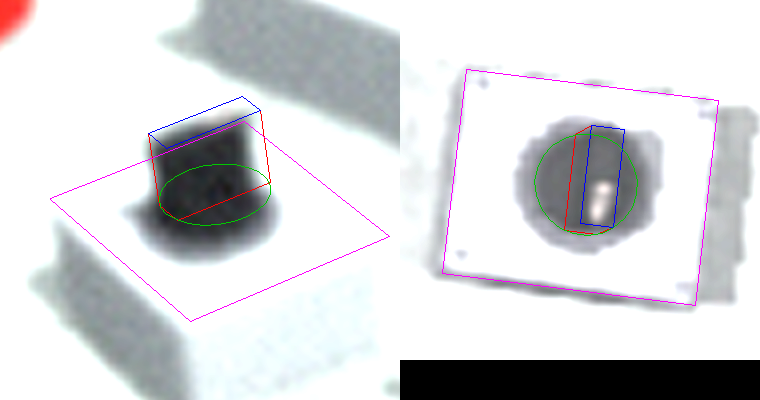

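The knob overlay agrees to about 1 px, and the knob bar is along the box x. I go to above the knob.

>>> arm_command:
  series:
    - [0,2,0,0.014,0,0.045,0]
    - [0,4,0,0.028,0,0.09,0]
    - [0,6,0,0.042,0,0.135,0]
    - [0,8,0,0.056,0,0.18,0]
    - [0,10,0,0.07,0,0.225,0]
    - [0,13,0,0.084,0,0.27,0]
    - [0,15.8,0,0.1,0.02,0.316,0.2]
    - [0,15.8,0,0.1,0.06,0.316,0.2]

```text
time: 16.5
eef_pos: [0.5572, -0.3228, 0.2111]
tool_rot: [[-0.987, 0.003, -0.161], [0.161, -0.007, -0.987], [-0.004, -1.0, 0.006]]
force: [1.3, 0.1, -1.1]
opening: 0.051
```

>>> arm_command:
  series:
    - [0,0,0,0,0.02,0,0.2]
    - [0,0,0,0,0.04,0,0.2]
    - [0,0,0,0,0.04,0,0.2]

```text
time: 16.8
eef_pos: [0.5572, -0.3127, 0.1661]
tool_rot: [[-0.989, -0.006, -0.15], [0.15, 0.003, -0.989], [0.006, -1.0, -0.002]]
force: [0.7, -0.4, 0.0]
opening: 0.0513
```

```bash
python3 - <<'E'
from hang import *
from cell import robot
p=robot.camera("scene"); crop(p,"pics/s14.png",100,90,250,240,4)
E
python3 mv.py  .562,-.3135,.07,-98.6
```

```text
t 16.85 tcp [ 0.5582 -0.3132  0.168 ] yaw -98.64 open 0.0513 F [0.8 0.1 1.2] q7 -1.27
[0.562, -0.3135, 0.07, -98.6] -> [0.1, -0.0, 0.2] [-0.0042, 0.098, -0.0002]
```

View pics/s14.png

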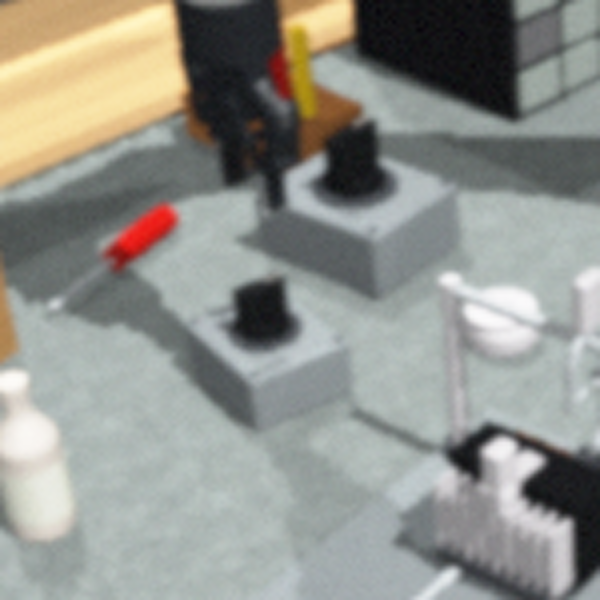

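>>> arm_command:
  series:
    - [0,0,0,-0.004,0.035,0,0.2]
    - [0,0,0,-0.004,0.07,0,0.2]
    - [0,0,0,-0.004,0.09,0,0.2]
    - [0,0,0,-0.004,0.097,0,0.2]
    - [0,0,0,-0.004,0.097,0,0.2]

```text
time: 17.35
eef_pos: [0.5633, -0.3145, 0.0728]
tool_rot: [[-0.989, -0.0, -0.15], [0.15, 0.0, -0.989], [0.0, -1.0, -0.0]]
force: [0.1, -0.2, 0.3]
opening: 0.0511
```

```bash
python3 - <<'E'
from hang import *
from cell import robot
p=robot.camera("scene"); crop(p,"pics/s15.png",120,100,210,220,6)
E
python3 mv.py  .562,-.3135,.07,-98.6
```

```text
t 17.4 tcp [ 0.5638 -0.3149  0.0738] yaw -98.65 open 0.0515 F [-0.7 -0.3  0.7] q7 -1.27
[0.562, -0.3135, 0.07, -98.6] -> [-0.0, -0.1, -0.1] [0.002, 0.0038, -0.0011]
```

View pics/s15.png

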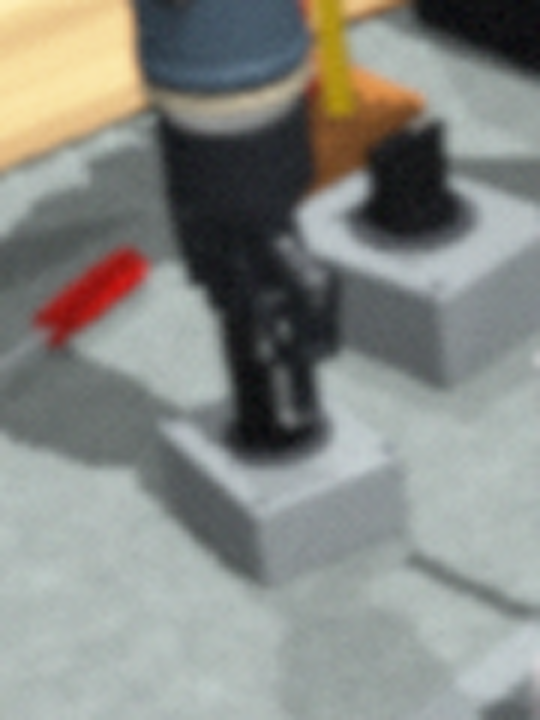

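The fingers are over the right knob, at (270,400). I close.

>>> arm_command:
  series:
    - [0,0,0,0.001,0.002,-0.001,0.2]
    - [0,0,0,0.001,0.002,-0.001,-1]
    - [0,0,0,0.001,0.002,-0.001,-1]
    - [0,0,0,0.001,0.002,-0.001,-1]
    - [0,0,0,0.001,0.002,-0.001,-1]
    - [0,0,0,0.001,0.002,-0.001,-1]
    - [0,0,0,0.001,0.002,-0.001,-1]
  newtons: 50

```text
time: 18.1
eef_pos: [0.5624, -0.3147, 0.0716]
tool_rot: [[-0.988, 0.001, -0.152], [0.152, -0.001, -0.988], [-0.001, -1.0, 0.001]]
force: [-1.2, -1.8, 6.0]
opening: 0.013
```

```bash
python3 mv.py  .562,-.3135,.07,-98.6 .562,-.3135,.07,-158.6; python3 -c "
from cell import robot;s=robot.read_state();print(s['moment'],s['q'])"
```

```text
t 18.1 tcp [ 0.5624 -0.3147  0.0716] yaw -98.75 open 0.013 F [-1.2 -1.8  6. ] q7 -1.27
[0.562, -0.3135, 0.07, -98.6] -> [-0.1, -0.1, -0.1] [0.0006, 0.0016, -0.0012]
[0.562, -0.3135, 0.07, -158.6] -> [-0.0, 59.9, -0.1] [0.0006, 0.0016, -0.0012]
[-0.36278473  0.35889732 -0.38411553] [ 0.4249439   0.69310727  0.01991926  1.69801323 -0.01752484  0.74892609
 -1.27036336]
```

>>> arm_command:
  series:
    - [0,7,0,0,0,0,-1]
    - [0,15,0,0,0,0,-1]
    - [0,23,0,0,0,0,-1]
    - [0,31,0,0,0,0,-1]
    - [0,38,0,0,0,0,-1]
    - [0,45,0,0,0,0,-1]
    - [0,52,0,0,0,0,-1]
    - [0,56,0,0,0,0,-1]

```text
time: 18.9
eef_pos: [0.5633, -0.3138, 0.0716]
tool_rot: [[-0.424, 0.002, -0.906], [0.906, -0.001, -0.424], [-0.002, -1.0, -0.001]]
force: [0.6, 1.0, 4.9]
opening: 0.0132
```

```bash
python3 mv.py .562,-.3135,.07,-158.6; python3 -c "
from cell import robot;s=robot.read_state();print(s['moment'],s['q'][6])"
```

```text
t 18.9 tcp [ 0.5633 -0.3138  0.0716] yaw -154.9 open 0.0132 F [0.6 1.  4.9] q7 -2.01
[0.562, -0.3135, 0.07, -158.6] -> [0.1, 3.7, -0.1] [0.0008, 0.0016, 0.001]
[-0.05686986 -0.16658967  0.10337408] -2.007735432473251
```

>>> arm_command:
  series:
    - [0,2,0,0,0,0,-1]
    - [0,4,0,0,0,0,-1]
    - [0,5,0,0,0,0,-1]
    - [0,5,0,0,0,0,-1]

```text
time: 19.3
eef_pos: [0.5634, -0.3138, 0.0716]
tool_rot: [[-0.348, 0.002, -0.938], [0.938, -0.001, -0.348], [-0.002, -1.0, -0.002]]
force: [0.4, -0.2, 5.7]
opening: 0.013
```

```bash
python3 mv.py .562,-.3135,.07,-158.6; python3 -c "
from cell import robot;s=robot.read_state();print(s['moment'],s['q'][6])"
```

```text
t 19.3 tcp [ 0.5634 -0.3138  0.0716] yaw -159.65 open 0.013 F [ 0.4 -0.2  5.7] q7 -2.07
[0.562, -0.3135, 0.07, -158.6] -> [0.1, -1.0, -0.1] [0.0008, 0.0016, 0.0012]
[-0.09175624 -0.14439386  0.20743231] -2.0699631876728115
```

>>> arm_command:
  series:
    - [0,1.5,0,0,0,0,-1]
    - [0,3,0,0,0,0,-1]
    - [0,3,0,0,0,0,-1]

```text
time: 19.6
eef_pos: [0.5635, -0.3143, 0.0717]
tool_rot: [[-0.299, 0.002, -0.954], [0.954, -0.002, -0.299], [-0.003, -1.0, -0.002]]
force: [1.5, -2.1, 4.8]
opening: 0.0128
```

```bash
python3 mv.py .562,-.3135,.07,-158.6; python3 -c "
from cell import robot;s=robot.read_state();print(s['moment'],s['q'][6])"
```

```text
t 19.6 tcp [ 0.5635 -0.3143  0.0717] yaw -162.59 open 0.0128 F [ 1.5 -2.1  4.8] q7 -2.11
[0.562, -0.3135, 0.07, -158.6] -> [0.1, -4.0, -0.2] [0.0012, 0.0017, 0.0012]
[-0.55339956 -0.3103043   0.86185694] -2.1086102654844443
```

The moment jumped to 0.86 N m, well above the 0.11 N m spring, so the knob is at its stop. I hold, then let go.

>>> arm_command:
  series:
    - [0,0,0,0,0,0,-1]
    - [0,0,0,0,0,0,-1]
    - [0,0,0,0,0,0,-1]
    - [0,0,0,0,0,0,-1]
    - [0,0,0,0,0,0,-1]
    - [0,0,0,0,0,0,-1]
    - [0,0,0,0,0,0,-1]
    - [0,0,0,0,0,0,-1]

```text
time: 20.4
eef_pos: [0.5635, -0.3143, 0.0716]
tool_rot: [[-0.3, 0.002, -0.954], [0.954, -0.002, -0.3], [-0.002, -1.0, -0.002]]
force: [1.8, -2.1, 4.5]
opening: 0.0128
```

>>> arm_command:
  series:
    - [0,0,0,0,0,0,0.6]
    - [0,0,0,0,0,0,0.6]
    - [0,0,0,0,0,0,0.6]
    - [0,0,0,0,0,0,0.6]
    - [0,0,0,0,0,0,0.6]
    - [0,0,0,0,0,0,0.6]
    - [0,0,0,0,-0.02,0,0.6]
    - [0,0,0,0,-0.06,0,0.6]

```text
time: 21.2
eef_pos: [0.5607, -0.3122, 0.1284]
tool_rot: [[-0.298, -0.005, -0.955], [0.955, 0.003, -0.298], [0.004, -1.0, 0.004]]
force: [1.1, -0.0, 1.1]
opening: 0.0682
```

>>> arm_command:
  series:
    - [0,0,0,0,-0.05,0,0.6]
    - [0,0,0,0,-0.1,0,0.6]
    - [0,0,0,0,-0.15,0,0.6]
    - [0,0,0,0,-0.19,0,0.6]
    - [0,0,0,0,-0.19,0,0.6]

```text
time: 21.7
eef_pos: [0.5638, -0.3152, 0.327]
tool_rot: [[-0.298, 0.009, -0.955], [0.955, -0.005, -0.298], [-0.007, -1.0, -0.007]]
force: [0.7, -0.6, -1.5]
opening: 0.0686
```

```bash
python3 - <<'E'
from hang import *
from cell import robot
p=robot.camera("scene"); q=robot.camera("top")
cv2.imwrite("pics/fs.png",cv2.resize(p["pixels"][:,:,::-1],(768,576),interpolation=cv2.INTER_CUBIC))
cv2.imwrite("pics/ft.png",cv2.resize(q["pixels"][:,:,::-1],(768,576),interpolation=cv2.INTER_CUBIC))
crop(p,"pics/fk.png",140,145,190,195,8); crop(p,"pics/fh.png",200,140,310,240,6)
E
python3 mv.py .56,-.31,.3,-158
```

```text
t 21.8 tcp [ 0.5624 -0.3136  0.3214] yaw -162.65 open 0.0683 F [ 0.1  0.8 -0.8] q7 -2.21
[0.56, -0.31, 0.3, -158.0] -> [0.1, -4.7, -0.1] [0.0042, 0.0214, 0.0013]
```

View pics/fs.png

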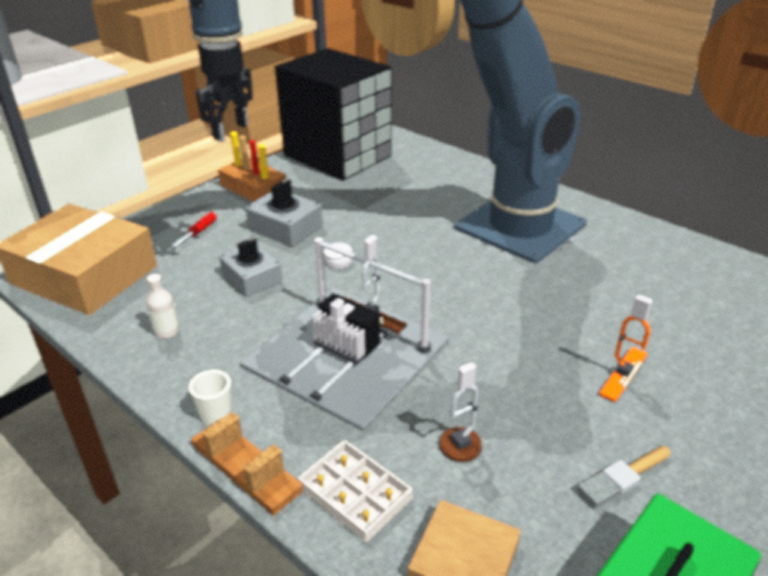

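View pics/fk.png

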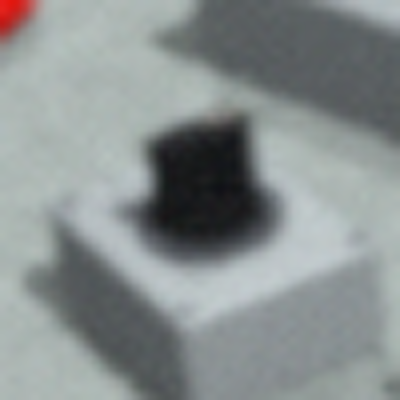

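View pics/fh.png

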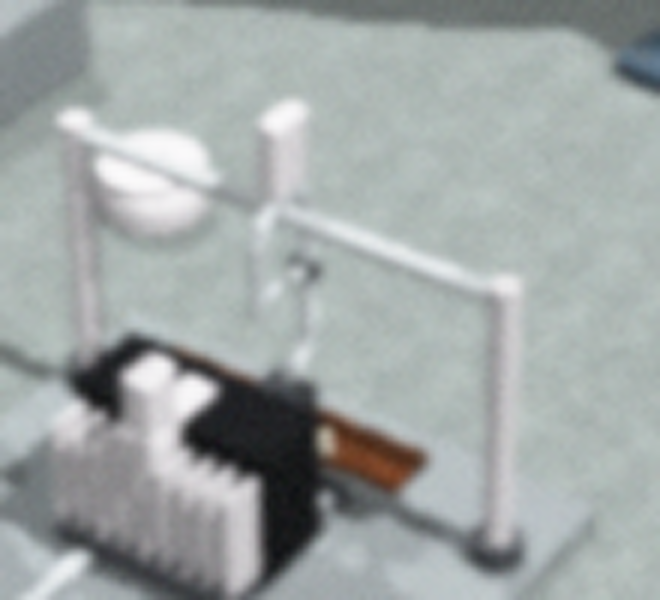

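View pics/ft.png

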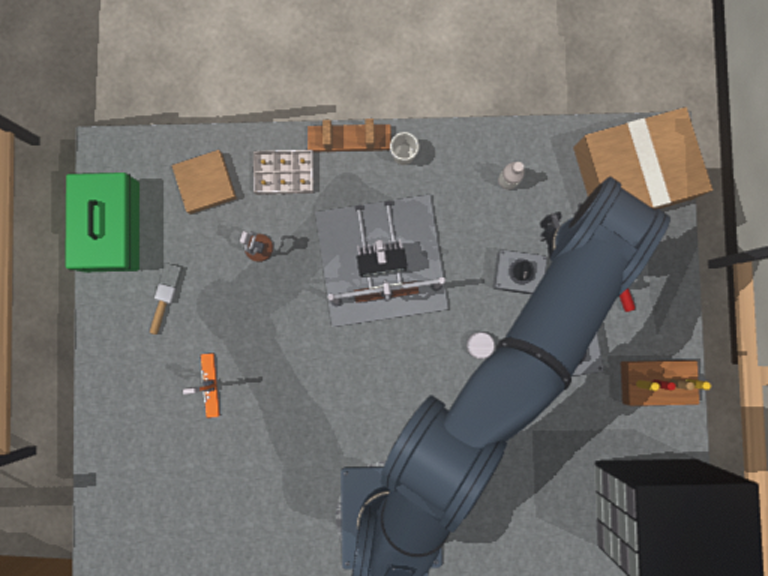

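The final pictures show the hanger hanging with its gate shut, the knob back at rest, and the spare and orange hangers unmoved. One last numeric check of the lamp in the top view, then I hand in.

```bash
python3 - <<'E'
from hang import *
from cell import robot
p=robot.camera("top"); st=[.5222,-.0004,.124]; g=p["pixels"].astype(int).sum(2)
g[g<560]=0
sub=g[155:185,240:270]; 
for n,pic in(("then",T),("now",p)):
    for j in(0,.003,.066,.07):
        h=hull(pic,boxpts(.17-j,0,.1339,.134,.022,.016),st); print(n,j,h.mean(0).round(1))
crop(p,"pics/tl.png",235,150,280,200,10)
crop(T,"pics/tl0.png",230,130,275,180,10)
E
python3 -c "
import cv2,numpy as np
cv2.imwrite('pics/tl2.png',cv2.resize(np.hstack([cv2.imread('pics/tl0.png'),cv2.imread('pics/tl.png')]),(720,400)))"
```

```text
then 0 [249.6 141.6]
then 0.003 [249.7 142.5]
then 0.066 [252.5 161.2]
then 0.07 [252.7 162.4]
now 0 [249.6 141.6]
now 0.003 [249.7 142.5]
now 0.066 [252.5 161.2]
now 0.07 [252.7 162.4]
```

View pics/tl2.png

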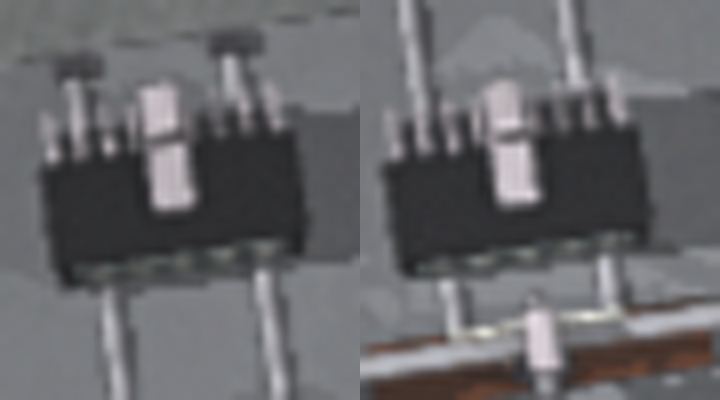

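The lamp tab is at about (253.0, 162.6) px, against (252.7, 162.4) predicted for joint 0.070.

```bash
python3 -c "
from cell import robot
print(robot.finish_job()); print(robot.read_state()['time'])"
```

```text
the job is handed in; nothing more can be done
None
the job is handed in; nothing more can be done
```

I finished all three steps in the order asked and handed the job in at about 22 s. It gave no verdict.

- **Hanger:** the dark-bridge hanger hangs on the crossbar. I felt it seat at the predicted height, and the pictures show the gate shut and the hanger hanging upright on its own.
- **Lamp:** it is against its stop. It resisted with about 12 N, the tool stopped within 0.1 mm of the predicted place, and the final top view matches 0.070 m.
- **Starter knob:** I used the smaller control box. I turned the knob clockwise until the moment jumped to 0.86 N m, against 0.11 N m for the spring alone. I held it about 0.8 s and let go. The last picture shows it back at rest.
- **Left alone:** the spare hanger and the orange look-alike stand where they were. The arm ended clear of everything.

**Disagreements:**
- The first camera fit of the hanger in the grip failed. A second was poor, so I placed the hanger by overlay instead.
- The first grip on the lamp tab pressed on the lamp with about 8 N, so I raised the gripper and took hold again. The next grip still showed about 6 N.
- At the lamp's stop the wrist also showed about 17 N downward.

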